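Release the ratchet clamp of a welding jig and set the bracket out to cool

ROBOT

A 6-joint arm with a two-finger parallel gripper is mounted at the origin on the work surface. World frame = base frame: x ahead of the robot, y to its left, z up, the work surface at z = 0. Lengths are in m, angles in rad, forces in N, time in s.
With the tool pointing down it reaches from about 0.25 to 0.725 m from the base axis. Payload 4 kg.
Tool frame: the origin (TCP) lies on the centre line of the jaws, within the pads' length; the fingertips stand 17 mm ahead of it and the grasp point (between the pads) lies 2 mm behind it; z points along the fingers, x is the direction in which the jaws open and shut, and the axes are right-handed (so a half turn about z gives the same grasp; the last joint's range is limited). The gripper opens to 85 mm and grips with 20 to 120 N. Pads are 22 mm wide; open, the fingers measure 114 mm over their backs; the gripper's body (76 mm by 85 mm) begins 54 mm behind the grasp point. The pads swing forward as they close: fully open they stand 13 mm farther back than shut.
Start: joints at [1.314, 0.241, 0.005, 1.335, 0, 1.571], TCP at [0.127, 0.484, 0.217] pointing down, gripper open.
Joint ranges: [-2.72, 2.72], [-1.05, 1.87], [-1.09, 1.28], [-1.99, 2.15], [-1.42, 1.44], [-3.14, 3.14]. Speed limits (rad/s): [2.79, 2.79, 3.14, 3.14, 3.14, 3.14].

INTERFACE

Orientations are given as a unit quaternion [x, y, z, w].
In Python, from workcell import bot gives the robot as it stands.
- The arm moves only by the tool jog_arm, never from a script. Its arguments are lists of equal length, an entry for each row: "jaw": the closure, from 0 (fully open) to 1 (shut); "linear": the shift along the tool's x, y, z in m, a list of three; "delta_rot": the turn, a rotation vector about the tool's x, y, z in degrees, a list of three. A call has exactly 8 rows; each row is the pose to reach, as a shift and turn from the pose commanded when the call began, along the tool's axes at that moment; what a row does not reach only later rows make up. A row lasts 1/12 s, in which the tool goes at most 41.7 mm and 7.16 degrees, less where a joint would pass 70% of its speed; a pose out of reach is approached as far as the arm can. A call with a gripper value outside its range is refused whole. The fingers move at their own pace and stop on an object; the grip force is fixed at half the most. Time passes only in rows, so rows that repeat a pose let the fingers close, or fill a call up. It gives the time, the measured TCP pose, the force and the opening at its end, in the units of the state.
- bot.get_obs(): the state, without advancing time (a new reading comes with each control period).
- bot.camera(name): name is "scene" or "top" or "wrist"; returns (picture, depth): 384x512x3 uint8, red, green, blue; 384x512 float32, m along the optical axis (not along the pixel's ray), 0 where there is no reading.
- bot.calibration(name): a dict with "fovy" (degrees; the focal length in pixels is half the picture's height over the tangent of half this angle, whatever the lens; pixels are square), "cx", "cy" (the principal point, pixels), "origin" and "orientation" of the camera in the world. Camera axes: x right, y down, z forward; pixel columns grow to the right and rows downward; lengths in m; the calibration is good to about 2 mm. A picture is of the moment at which its call begins: read the wrist's pose just before it. calibration takes no time and is no camera call; for the wrist camera it gives the pose at the moment of the call.
- bot.job_done(): hands the job in, once; it reports no verdict.
The state is a dict: "clock": time; "joint_pos": joint angles; "joint_vel": joint speeds; "tau": joint torques, N m; "eef_pos": TCP position; "tool_rot": TCP orientation; "ft_force": force on the tool from outside, world axes, zero at the start; "ft_torque": the same for the moment, N m; "grip_width": finger opening in m.
Only numpy, scipy, OpenCV 4.12 (cv2) and the standard library are available. Lean on these libraries where they do the work, as an engineer would, in place of code of your own. Each camera call takes 0.05 s, during which the arm holds its last target.

TASK

Throw the jig's ratchet pawl right over until it stays up by itself, slide the clamp bar fully back to its stop, then take the welded bracket out and set it down gently, upright, on the middle of the cooling grid. Leave the pawl up and the bar back, and do not disturb the hammer, tin or magnet lying around.

Things in the scene. Friction and masses are not known exactly. Their poses are not given: they have to be found in the camera images.
- jig: Steel welding jig fixed on the bench, position and yaw vary. Origin on the bench under the base plate; x away from the robot, y along the clamp, z up (jig axes, in mm below). Base plate x -90..90, y -145..255, 12 thick. Guide cheeks beside the bar: x -22..22, y 90..126, up to z 55.
- beam_mid (a point): Middle of the axis of the round torch beam, at jig x 15, y -48, z 197. Beam 64 mm thick, 185 long (jig y -140..45), underside z 165, edge nearest the robot at jig x -17: right over the bracket, so a vertical gripper has no room there; lean it 30 to 40 deg back towards the robot (jig -x). Its posts stand behind at jig x 78, y -130 and 35.
- jaw_lip (a point): Top edge of the fixed jaw's lip, at jig x 0, y -89, z 34. Jaw: jig x -40..40, y -135..-97. The lip (x -25..25, z 24..34) covers the edge of the bracket's foot by 7 mm, 2 mm above it. Two locating rails, z 12..21, lie in front of and behind the foot at jig x -42..-34 and 34..42.
- pawl_pivot (a point): Pivot of the ratchet pawl, at jig x 0, y 110, z 45; its axis is the jig's x. The pawl's arm is 14 mm wide, 10 thick, 72 long to the grip pin; down in the teeth it points to jig -y.
- pawl (a joint): Pawl angle (rad): 0 = down in the teeth on top of the clamp bar, grows as its free end is raised, 1.57 = straight up, 1.95 = thrown right over against its stop. No spring: below about 1.5 it falls back into the teeth when let go, beyond about 1.65 it falls over to its stop and stays. While it is down the bar can go back only 2 to 3 mm.
- pawl_pin (a point): Point to grip on the pawl's grip pin: round steel pin, 14 mm thick, standing out from the pawl's free end towards the robot (jig x -7..-60); this point is on its axis at jig x -42, and at y 38, z 45 when down. It circles the pivot at 72 mm radius. It is light (about 1 N lifts it) and can turn between the jaws.
- clamp_bar (a joint): Travel of the clamp bar along jig +y (m): 0 = closed on the bracket, 0.045 = fully back at its stop. It drags with about 5 N and stays where it is left.
- bar_post (a point): Point on the axis of the upright round post at the bar's outer end: 18 mm thick, jig z 34..78; this point at jig x 0, y 225 (plus travel), z 60. Push or pull it along jig +y; nothing is above it. The bar's head at the bracket: 44 mm wide, up to z 34, face at y -25, with a lip over the foot to y -33 when closed.
- bracket_mid (a point): Middle of the welded steel tee bracket, 30 mm above its underside; about 0.45 kg. Foot 60 (x) x 70 (y) x 10 mm; central upright plate 50 (x) x 10 (y) mm, up to 60 mm above the underside: grip it across its thickness. In the jig: underside z 12, y -61, axes as the jig's. With the bar back, slide it 12 mm or so along jig +y from under the jaw's lip, then lift it straight up past the rails.
- grid_top (a point): Centre of the top of the cooling grid, a fixed steel grating 180 x 180 mm, bars along its x, top 40 mm above the bench; z up. The bracket may stand there with any yaw.
- chip_hammer: Loose hammer lying on the bench, left of the jig; leave it alone. Origin underside, handle to its -x.
- paste_tin: Loose metal tin, 64 mm in diameter, 75 mm high, between jig and grid, farther out; leave it alone. Origin centre of its underside.
- corner_magnet: Loose flat dark corner magnet, about 80 x 80 x 20 mm, left of the jig; leave it alone. Origin underside.
- bracket: The same welded tee bracket; origin at the centre of its underside, 30 mm below its middle.
- grid: The same cooling grid; origin at its centre on the bench, 40 mm below its top.
Things that resemble listed ones, but are neither listed nor needed, are in the scene too. Leave any brown look-alike of the bracket alone.

How it is judged:
On the way, in this order (a step that is already met when the one before it is completed fails the run):
1. the pawl is thrown over and stays up, the bar still closed (value of joint pawl above 1.75 rad and value of joint clamp_bar below 0.006 m), for 0.2 s.
2. the clamp bar is fully back (value of joint clamp_bar above 0.04 m and value of joint pawl above 1.65 rad), for 0.2 s.
3. the bracket is lifted out of the jig (z of bracket_mid in the frame of jig above 0.075 m), for 0.1 s.
At the end, for the whole second after the job is handed in: The bracket stands upright (within 0.1 rad), released and at rest on the cooling grid, its middle within 50 mm of the grid's centre along each of the grid's sides; the pawl is still thrown over (beyond 1.65 rad) and the clamp bar is back (40 mm or more of its 45 mm) (all of step 2 and x of bracket_mid in the frame of grid_top between -0.05 and 0.05 m and y of bracket_mid in the frame of grid_top between -0.05 and 0.05 m and z of bracket_mid in the frame of grid_top between 0.024 and 0.036 m and angle between bracket_mid's own z axis and vertical below 0.1 rad and linear speed of bracket below 0.02 m/s and contact force between each of the arm, the fingers and bracket below 0.1 N); the robot touches nothing.
It fails at once if the bracket is dropped or slammed onto the grid (faster than 0.3 m/s in the last 20 mm above it) (horizontal distance between bracket_mid and grid_top below 0.09 m and z of bracket_mid in the frame of grid_top below 0.05 m and linear speed of bracket above 0.3 m/s).
It fails at once if the chipping hammer is disturbed (moved over 25 mm) (distance of chip_hammer from where it was at the start of the episode above 0.025 m).
It fails at once if the tin is disturbed (moved over 25 mm) (distance of paste_tin from where it was at the start of the episode above 0.025 m).
It fails at once if the corner magnet is disturbed (moved over 25 mm) (distance of corner_magnet from where it was at the start of the episode above 0.025 m).
It also fails if it takes over 72 s, if anything falls off the work surface, if the arm or the gripper's body presses on something with over 40 N, if the wrist force passes 120 N, or if a joint passes its speed limit or range.

## Working session

There is one attempt and no reset: what is moved stays moved. The work goes in short steps, Python scripts to look and compute and a tool call to move; the robot and the scene stay as the last step left them, time stands still between calls to the robot, and variables do not carry over. Pictures are saved under pics/ and viewed, and the job is handed in when it is done.

Besides the shell and the picture viewer there is one more tool, called as name(argument=value, ...), one argument or row to a line, values as JSON. jog_arm: Moves the arm, as the interface text tells. Its arguments: {"type":"object","properties":{"jaw":{"type":"array","items":{"type":"number"}},"linear":{"type":"array","items":{"type":"array","items":{"type":"number"}}},"delta_rot":{"type":"array","items":{"type":"array","items":{"type":"number"}}}},"required":["jaw","linear","delta_rot"]}

```bash
ls; mkdir -p pics
cat > h.py <<'E'
import numpy as np,cv2
from scipy.spatial.transform import Rotation as R
from workcell import bot
def cal(n):
    c=bot.calibration(n); f=192/np.tan(np.radians(c['fovy'])/2)
    return f,c['cx'],c['cy'],np.array(c['origin']),R.from_quat(c['orientation']).as_matrix()
def ray(c,u,v):
    f,cx,cy,o,M=c; d=M@np.array([(u-cx)/f,(v-cy)/f,1.]); return o,d
def plane(c,u,v,z):
    o,d=ray(c,u,v); return o+d*(z-o[2])/d[2]
def cloud(c,dep):
    f,cx,cy,o,M=c; v,u=np.mgrid[:dep.shape[0],:dep.shape[1]]
    P=np.stack([(u-cx)/f*dep,(v-cy)/f*dep,dep],-1)@M.T+o; P[dep<=0]=np.nan; return P
def proj(c,p):
    f,cx,cy,o,M=c; q=(np.asarray(p)-o)@M; return q[...,:2]/q[...,2:]*f+np.array([cx,cy])
def snap(n,tag):
    c=cal(n); im,d=bot.camera(n); np.savez('pics/%s.npz'%tag,im=im,d=d,f=c[0],cx=c[1],cy=c[2],o=c[3],M=c[4])
    cv2.imwrite('pics/%s.png'%tag,im[:,:,::-1]); return im,d,c
def load(tag):
    a=np.load('pics/%s.npz'%tag); return a['im'],a['d'],(float(a['f']),float(a['cx']),float(a['cy']),a['o'],a['M'])
E
python3 - <<'E'
from h import *
for n in ['scene','top','wrist']:
    c=snap(n,n+'0')[2]; print(n,c[0],c[3].round(3),c[4].round(2).tolist())
print(bot.get_obs())
E
```

```text
pics
scene 443.2136282264521 [ 1.51  -0.292  0.854] [[0.3, 0.57, -0.76], [0.95, -0.19, 0.23], [-0.01, -0.8, -0.6]]
top 448.73169907147684 [ 0.518 -0.004  1.557] [[-0.01, -1.0, 0.06], [-1.0, 0.01, 0.01], [-0.01, -0.06, -1.0]]
wrist 283.1482272855932 [0.057 0.502 0.373] [[0.25, 0.93, 0.27], [0.97, -0.24, -0.07], [-0.0, 0.28, -0.96]]
{'clock': 0.15, 'joint_pos': array([ 1.31402411e+00,  2.41245803e-01,  4.01698100e-03,  1.33519371e+00,
       -2.84117118e-05,  1.57080914e+00]), 'joint_vel': array([ 1.37913686e-03, -1.44053167e-03,  3.38139408e-03,  1.00994692e-03,
       -6.39277282e-04,  2.90986281e-05]), 'tau': array([ 2.13203980e-04, -3.72633719e+01,  2.52638948e+01,  1.23970181e-02,
       -2.48631068e-05, -3.97569721e-06]), 'eef_pos': array([0.12685963, 0.48311355, 0.21630817]), 'tool_rot': array([ 7.91824306e-01,  6.10748399e-01, -6.35151108e-04,  5.07857331e-04]), 'ft_force': array([0.13263663, 0.05244816, 0.16551982]), 'ft_torque': array([0.01261114, 0.00531048, 0.01090403]), 'grip_width': 0.08533087726319116}
```

View pics/scene0.png

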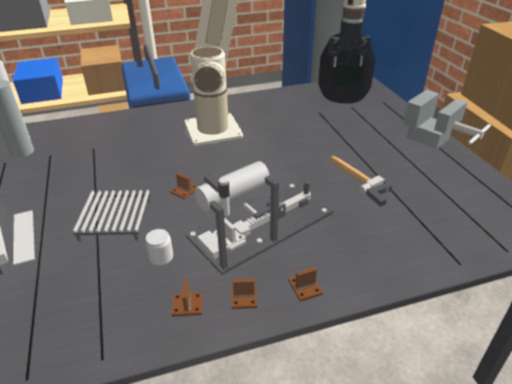

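View pics/top0.png

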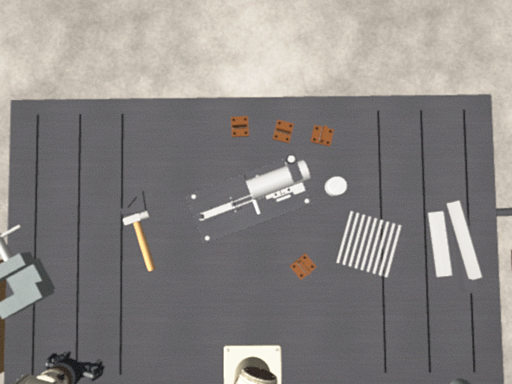

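View pics/wrist0.png

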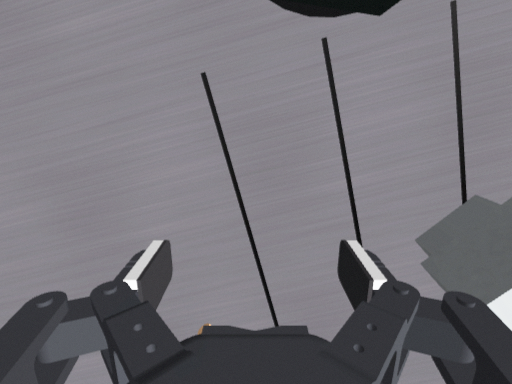

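Run:
```python
from h import *
im,d,c=load('top0'); cv2.imwrite('pics/top0z.png',cv2.resize(im[140:290,180:420,::-1],None,fx=3.3,fy=3.3,interpolation=cv2.INTER_CUBIC))
im,d,c=load('scene0'); cv2.imwrite('pics/scene0z.png',cv2.resize(im[150:280,60:350,::-1],None,fx=2.7,fy=2.7,interpolation=cv2.INTER_CUBIC))
```

```text
(no output)
```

View pics/top0z.png

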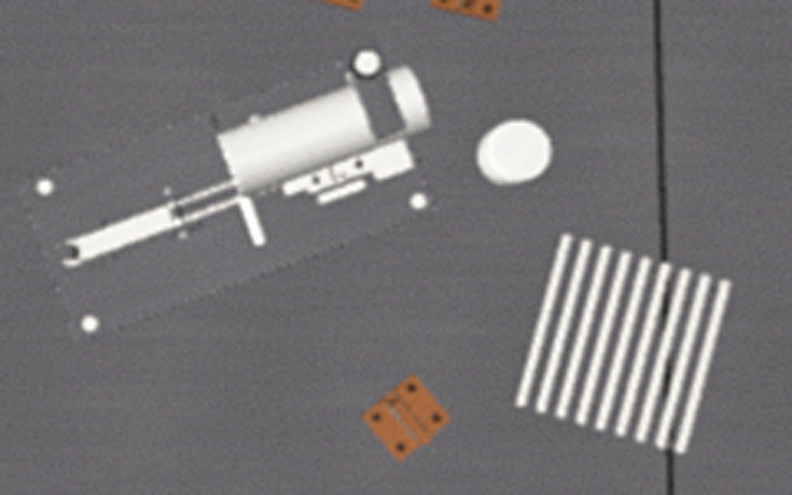

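View pics/scene0z.png

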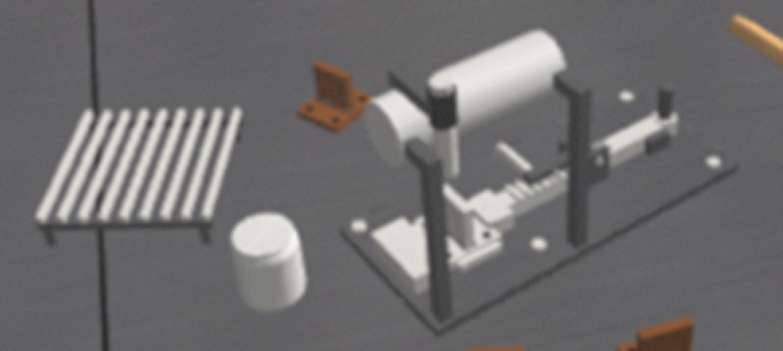

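Run:
```python
from h import *
im,d,c=load('top0'); P=cloud(c,d)
z=lambda x,y:(180+x/3.3,140+y/3.3)
for n,(x,y) in dict(b1=(45,187),b2=(90,324),b3=(418,200),post=(74,252),pinend=(260,240),pinroot=(245,200),beamR=(427,110),beamL=(222,140),tin=(515,150)).items():
    u,v=z(x,y); print(n,P[int(round(v)),int(round(u))].round(3), plane(c,u,v,.014).round(3))
g=[(567,237),(728,282),(683,450),(522,404)]
G=np.array([plane(c,*z(*q),.04) for q in g]);print(G.round(3),G.mean(0), np.linalg.norm(np.diff(G,axis=0),axis=1))
# jig raised mask
m=(P[:,:,2]>0.0075)&(P[:,:,2]<0.016)
cv2.imwrite('pics/m.png',cv2.resize((m[140:290,180:420]*255).astype(np.uint8),None,fx=3,fy=3,interpolation=0))
```

```text
b1 [0.602 0.195 0.013] [0.603 0.197 0.014]
b2 [0.461 0.15  0.019] [0.46  0.15  0.014]
b3 [ 0.584 -0.193  0.02 ] [ 0.586 -0.192  0.014]
post [0.535 0.161 0.078] [0.535 0.166 0.014]
pinend [ 0.544 -0.027  0.051] [ 0.545 -0.027  0.014]
pinroot [ 0.584 -0.011  0.057] [ 0.587 -0.012  0.014]
beamR [ 0.682 -0.203  0.004] [ 0.68  -0.203  0.014]
beamL [0.634 0.01  0.213] [0.65  0.011 0.014]
tin [ 0.634 -0.283  0.075] [ 0.637 -0.294  0.014]
[[ 0.545 -0.341  0.04 ]
 [ 0.498 -0.504  0.04 ]
 [ 0.329 -0.453  0.04 ]
 [ 0.376 -0.291  0.04 ]] [ 0.43707184 -0.39715898  0.04      ] [0.16953987 0.17661579 0.16863681]
```

View pics/m.png

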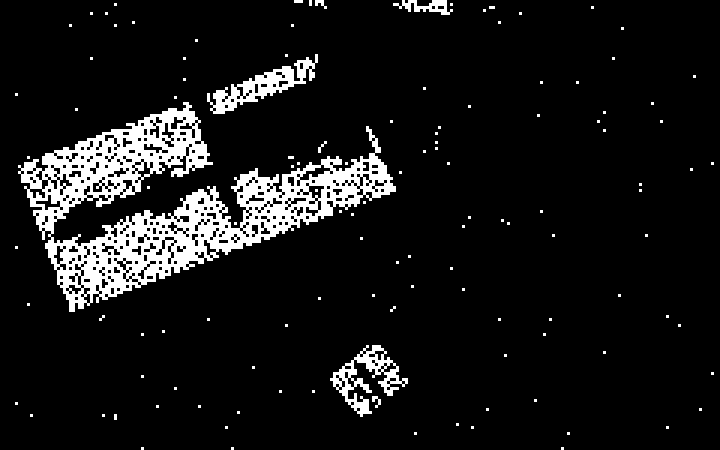

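Run:
```python
from h import *
im,d,c=load('top0'); P=cloud(c,d)
m=((P[:,:,2]>0.007)).astype(np.uint8)
m=cv2.medianBlur(m*255,5)
m[:150]=0 if False else m[:150]
n,l,s,ce=cv2.connectedComponentsWithStats(m)
for name,(u,v) in dict(jig=(230,220),grid=(370,244)).items():
    pass
k=l[220,230]; print(s[k])
mm=(l==k)&(P[:,:,2]<.017)&(P[:,:,2]>.005)
vv,uu=np.nonzero(mm); W=np.array([plane(c,u,v,.012)[:2] for u,v in zip(uu,vv)])
r=cv2.minAreaRect((W*1000).astype(np.float32)); print(r)
B=cv2.boxPoints(r)/1000; print(B.round(4))
# near-side edge line by robust fit: front edge x=-90, in jig
yaw=None
for zoomed in [1]:
    # boundary pixels: for each column lowest mask pixel
    pts=[]
    for u in range(208,308):
        col=np.nonzero(mm[:,u])[0]
        if len(col): pts.append(plane(c,u,col.max()+.5,.012)[:2])
    pts=np.array(pts); vx,vy,x0,y0=cv2.fitLine((pts*1000).astype(np.float32),cv2.DIST_HUBER,0,.01,.01).ravel()
    print('front edge dir',vx,vy,np.degrees(np.arctan2(vy,vx)),x0,y0)
```

```text
[ 187  148  124   95 6169]
((593.8165893554688, 9.213363647460938), (179.1062774658203, 397.52081298828125), 19.751935958862305)
[[ 0.4424  0.166 ]
 [ 0.5767 -0.2081]
 [ 0.7453 -0.1476]
 [ 0.6109  0.2265]]
front edge dir 0.3396541 -0.94055045 -70.144196 512.5555 -25.575165
```

```bash
cat >> h.py <<'E'
YAW=np.radians(19.8)
ORG=np.array([.6124,-.0425,0])
import os,json
if os.path.exists('jig.json'):
    _j=json.load(open('jig.json')); YAW=_j['yaw']; ORG=np.array(_j['org'])
def RJ(): return R.from_euler('z',YAW)
def j2w(p): return RJ().apply(np.asarray(p)/1000.)+ORG
def w2j(p): return RJ().inv().apply(np.asarray(p)-ORG)*1000
def tool(lean,az=None):
    """tool x = jig +y, leaning back lean deg towards jig -x; az: override yaw of 'jig' deg"""
    a=YAW if az is None else np.radians(az)
    s,c=np.sin(np.radians(lean)),np.cos(np.radians(lean))
    M=np.array([[0,1,0],[c,0,s],[s,0,-c]]).T
    return R.from_euler('z',a)*R.from_matrix(M)
def go(pos,rot):
    o=bot.get_obs(); r0=R.from_quat(o['tool_rot']); p0=np.array(o['eef_pos'])
    print('clock',round(o['clock'],2),'lin',r0.inv().apply(np.asarray(pos)-p0).round(4).tolist(),'rot',np.degrees((r0.inv()*rot).as_rotvec()).round(2).tolist())
def st():
    o=bot.get_obs(); print('t',round(o['clock'],2),'q',o['joint_pos'].round(2),'F',o['ft_force'].round(1),'w',round(o['grip_width'],4),'pos',o['eef_pos'].round(4),'jig',w2j(o['eef_pos']).round(1), 'z',R.from_quat(o['tool_rot']).apply([0,0,1]).round(3))
E
python3 - <<'E'
from h import *
go([.42,0,.35],tool(0)); go(j2w([-130,30,250]),tool(25)); print(j2w([-130,30,250]))
E
```

```text
clock 0.15 lin [-0.393, 0.4062, -0.133] rot [-0.03, 0.09, -34.51]
clock 0.15 lin [-0.4341, 0.479, -0.033] rot [-24.26, 7.62, -33.94]
[ 0.47992336 -0.05830951  0.25      ]
```

jog_arm(
  jaw=[0,0,0,0,0,0,0,0],
  linear=[
    [-0.03,0.03,-0.02],
    [-0.06,0.06,-0.04],
    [-0.09,0.09,-0.06],
    [-0.12,0.12,-0.08],
    [-0.15,0.15,-0.1],
    [-0.18,0.18,-0.12],
    [-0.2,0.2,-0.13],
    [-0.225,0.225,-0.13],
  ],
  delta_rot=[
    [0,0,-4],
    [0,0,-8],
    [0,0,-12],
    [0,0,-16],
    [0,0,-20],
    [0,0,-24],
    [0,0,-28],
    [0,0,-32],
  ],
)

```text
clock: 0.82
eef_pos: [0.2821, 0.2184, 0.3475]
tool_rot: [0.591, 0.807, 0.002, 0.0]
ft_force: [1.4, 1.2, 0.9]
grip_width: 0.0855
```

Run:
```python
from h import *
st(); go(j2w([-130,30,250]),tool(25));
```

```text
t 0.82 q [ 0.66 -0.07 -0.    1.63  0.    0.35] F [1.4 1.2 0.9] w 0.0855 pos [0.2821 0.2184 0.3475] jig [-222.3  357.4  347.5] z [ 0.003  0.003 -1.   ]
clock 0.82 lin [-0.3237, 0.1047, 0.0974] rot [-24.78, 0.41, -2.22]
```

jog_arm(
  jaw=[0,0,0,0,0,0,0,0],
  linear=[
    [-0.04,0.01,0.01],
    [-0.08,0.03,0.02],
    [-0.12,0.04,0.03],
    [-0.16,0.05,0.05],
    [-0.2,0.07,0.06],
    [-0.24,0.08,0.08],
    [-0.28,0.1,0.09],
    [-0.32,0.105,0.097],
  ],
  delta_rot=[
    [-4,0,-1],
    [-8,0,-1],
    [-12,0,-1],
    [-16,0,-2],
    [-20,0,-2],
    [-24,0,-2],
    [-24.8,0.4,-2.2],
    [-24.8,0.4,-2.2],
  ],
)

```text
clock: 1.48
eef_pos: [0.4653, -0.0398, 0.2503]
tool_rot: [0.564, 0.797, 0.175, 0.124]
ft_force: [2.1, 1.2, -0.1]
grip_width: 0.0852
```

Run:
```python
from h import *
st(); im,d,c=snap('wrist','w1'); st(); go(j2w([-130,30,250]),tool(25))
cv2.imwrite('pics/w1z.png',cv2.resize(im[:,:,::-1],(800,600),interpolation=cv2.INTER_CUBIC))
```

```text
t 1.48 q [-0.24 -0.13 -0.4   0.93  0.23 -0.54] F [ 2.1  1.2 -0.1] w 0.0852 pos [ 0.4653 -0.0398  0.2503] jig [-137.5   52.3  250.3] z [ 0.395  0.14  -0.908]
t 1.53 q [-0.25 -0.12 -0.4   0.93  0.23 -0.54] F [ 4.1 -4.5  0.8] w 0.0852 pos [ 0.469  -0.0465  0.249 ] jig [-136.2   44.8  249. ] z [ 0.395  0.132 -0.909]
clock 1.53 lin [-0.0147, 0.0063, 0.0019] rot [-0.38, 0.58, -0.62]
```

View pics/w1z.png

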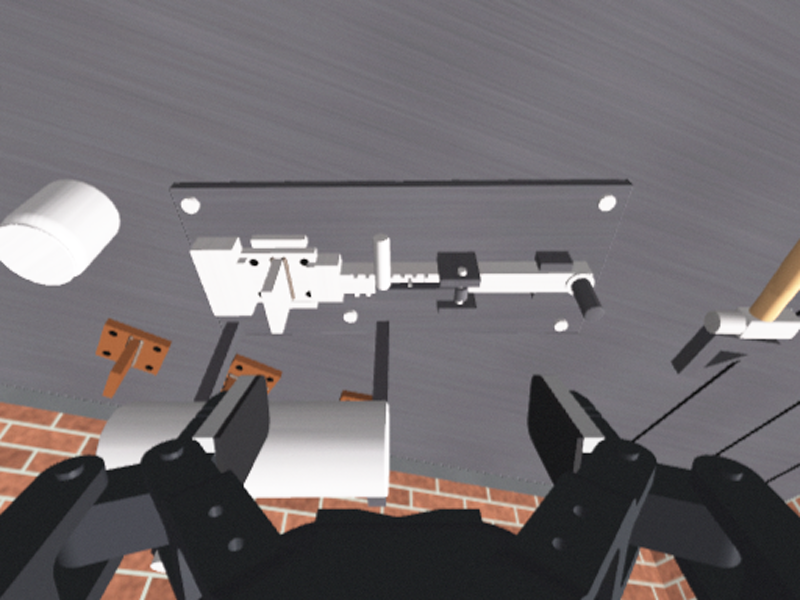

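Run:
```python
from h import *
st(); im,d,c=snap('wrist','w2'); st()
P=cloud(c,d)
cv2.imwrite('pics/w2z.png',cv2.resize(im[100:250,90:420][:,:,::-1],None,fx=2.4,fy=2.4,interpolation=cv2.INTER_CUBIC))
```

```text
t 1.53 q [-0.25 -0.12 -0.4   0.93  0.23 -0.54] F [ 4.1 -4.5  0.8] w 0.0852 pos [ 0.469  -0.0465  0.249 ] jig [-136.2   44.8  249. ] z [ 0.395  0.132 -0.909]
t 1.58 q [-0.25 -0.13 -0.4   0.93  0.23 -0.54] F [-0.4  0.1  0.1] w 0.0854 pos [ 0.4676 -0.0434  0.2498] jig [-136.5   48.2  249.8] z [ 0.394  0.135 -0.909]
```

View pics/w2z.png

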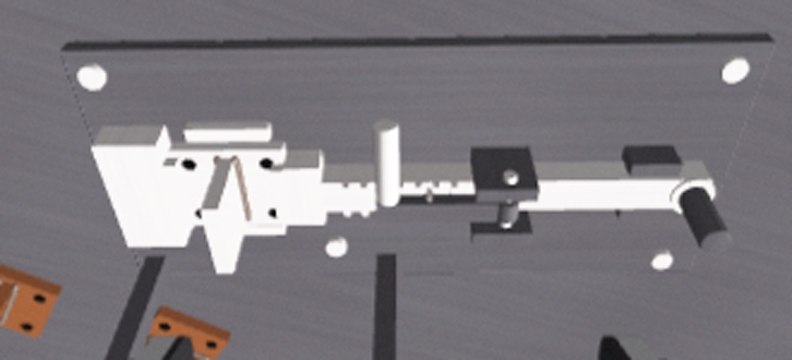

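Run:
```python
from h import *
im,d,c=snap('wrist','w3'); st()
go(j2w([-110,100,220]),tool(30))
```

```text
t 1.63 q [-0.24 -0.13 -0.4   0.94  0.23 -0.53] F [ 0.   0.3 -0.1] w 0.0851 pos [ 0.4668 -0.041   0.2505] jig [-136.5   50.7  250.5] z [ 0.393  0.137 -0.909]
clock 1.63 lin [0.0496, 0.0108, 0.0386] rot [-5.39, 0.27, -0.59]
```

jog_arm(
  jaw=[0,0,0,0,0,0,0,0],
  linear=[
    [0.02,0.005,0.015],
    [0.04,0.01,0.03],
    [0.05,0.01,0.039],
    [0.05,0.01,0.039],
    [0.05,0.01,0.039],
    [0.05,0.01,0.039],
    [0.05,0.01,0.039],
    [0.05,0.01,0.039],
  ],
  delta_rot=[
    [-3,0,0],
    [-5.4,0.3,-0.6],
    [-5.4,0.3,-0.6],
    [-5.4,0.3,-0.6],
    [-5.4,0.3,-0.6],
    [-5.4,0.3,-0.6],
    [-5.4,0.3,-0.6],
    [-5.4,0.3,-0.6],
  ],
)

```text
clock: 2.3
eef_pos: [0.475, 0.0171, 0.2222]
tool_rot: [0.552, 0.792, 0.214, 0.151]
ft_force: [-1.0, -0.8, -0.9]
grip_width: 0.0854
```

Run:
```python
from h import *
st(); im,d,c=snap('wrist','w4'); st()
cv2.imwrite('pics/w4z.png',cv2.resize(im[:,:,::-1],(800,600),interpolation=cv2.INTER_CUBIC))
im,d,c=load('w3')
cv2.imwrite('pics/w3z.png',cv2.resize(im[:,:,::-1],(800,600),interpolation=cv2.INTER_CUBIC))
```

```text
t 2.3 q [-0.12 -0.18 -0.56  0.7   0.23 -0.41] F [-1.  -0.8 -0.9] w 0.0854 pos [0.475  0.0171 0.2222] jig [-109.1  102.6  222.2] z [ 0.474  0.172 -0.864]
t 2.35 q [-0.12 -0.18 -0.56  0.7   0.23 -0.41] F [-0.8 -0.2  0.1] w 0.0855 pos [0.4749 0.0169 0.222 ] jig [-109.2  102.5  222. ] z [ 0.474  0.172 -0.864]
```

View pics/w4z.png

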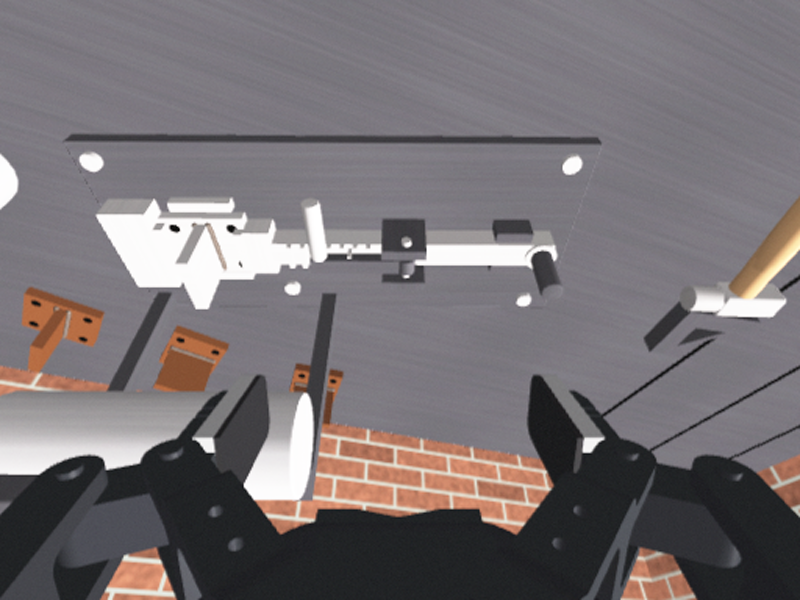

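View pics/w3z.png

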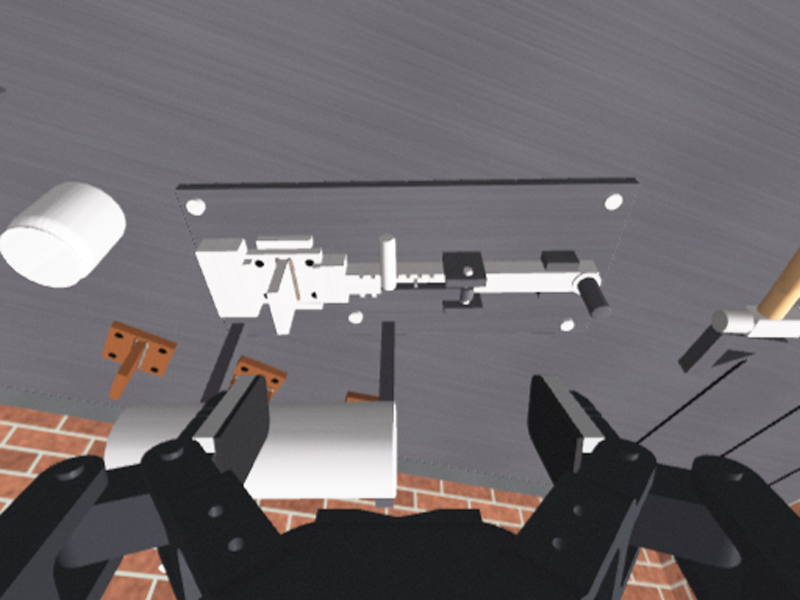

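Run:
```python
from h import *
for tag in ['w3','w4']:
    im,d,c=load(tag); P=cloud(c,d); k=1/1.5625
    g=cv2.cvtColor(im,cv2.COLOR_RGB2GRAY)
    n,l,s,ce=cv2.connectedComponentsWithStats((g>190).astype(np.uint8))
    for i in range(1,n):
        if 15<s[i,4]<400:
            p=plane(c,*ce[i],.014); q=np.nanmedian(P[l==i],0)
            print(tag,'comp',(ce[i]/k).round(),s[i,4],'jig@.014',w2j(p).round(1),'depth',w2j(q).round(1))
pts={'w4':dict(cornL=(70,143),cornR=(601,143),pintip=(311,206),pinmid=(314,228),pinroot=(318,258),posttop=(549,291),platetopL=(189,300),),
'w3':dict(cornL=(180,189),cornR=(637,184),pintip=(388,241),pinmid=(388,262),pinroot=(388,288),posttop=(600,312))}
for t in pts:
    im,d,c=load(t); P=cloud(c,d)
    for n,(u,v) in pts[t].items():
        u,v=u/1.5625,v/1.5625
        print(t,n,w2j(P[int(round(v)),int(round(u))]).round(1), '@.012',w2j(plane(c,u,v,.012)).round(1))
```

```text
w3 comp [613. 201.] 80 jig@.014 [-76.1 235.9  14. ] depth [-78.  233.7  17.7]
w3 comp [195. 206.] 95 jig@.014 [ -75.9 -131.5   14. ] depth [ -77.1 -129.9   17. ]
w3 comp [284. 244.] 185 jig@.014 [-35.7 -60.5  14. ] depth [-40.8 -58.2  21.3]
w3 comp [401. 270.] 373 jig@.014 [-3.5 49.8 14. ] depth [-25.2  41.4  49.2]
w3 comp [355. 317.] 50 jig@.014 [59.8 -0.5 14. ] depth [57.2 -0.1 17.2]
w3 comp [567. 325.] 42 jig@.014 [ 75.1 231.2  14. ] depth [ 71.6 230.1  17.6]
w3 comp [ 40. 445.] 287 jig@.014 [ 308.9 -480.2   14. ] depth [ 1206.9 -1290.   -531.1]
w3 comp [206. 443.] 80 jig@.014 [ 309.1 -237.2   14. ] depth [-172.9    3.1  305.1]
w3 comp [590. 443.] 83 jig@.014 [316.2 321.7  14. ] depth [-171.7   95.   305.2]
w3 comp [123. 454.] 332 jig@.014 [ 337.5 -370.6   14. ] depth [ -12.1 -127.9  215.4]
w3 comp [441. 490.] 16 jig@.014 [458.6 111.6  14. ] depth [1751.4  222.1 -598.1]
w3 comp [419. 492.] 24 jig@.014 [463.5  76.1  14. ] depth [1710.3  107.3 -586.6]
w3 comp [  5. 502.] 25 jig@.014 [ 491.1 -641.8   14. ] depth [ 1207.5 -1290.9  -318.1]
w3 comp [410. 508.] 26 jig@.014 [523.9  60.8  
[... 1395 characters left out ...]
9.8 -140.9   12. ]
w4 cornR [-86.5 259.1   0.7] @.012 [-92.8 252.9  12. ]
w4 pintip [-62.1  39.3  50.6] @.012 [-35.5  30.5  12. ]
w4 pinmid [-43.   39.3  51.6] @.012 [-12.6  30.   12. ]
w4 pinroot [-13.2  39.2  51.7] @.012 [22.  29.2 12. ]
w4 posttop [ -4.5 221.   78.7] @.012 [ 63.8 254.5  12. ]
w4 platetopL [  79.4 -109.3   12.7] @.012 [  80.1 -109.9   12. ]
w3 cornL [ -91.5 -140.7   11.4] @.012 [ -91.8 -140.1   12. ]
w3 cornR [-91.3 252.4  13. ] @.012 [-91.2 252.4  12. ]
w3 pintip [-61.8  38.7  50.3] @.012 [-36.1  37.8  12. ]
w3 pinmid [-40.4  38.1  52. ] @.012 [-11.7  37.1  12. ]
w3 pinroot [-12.2  37.3  51.8] @.012 [21.2 36.1 12. ]
w3 posttop [ -4.2 222.6  79.4] @.012 [ 57.8 263.4  12. ]
```

Run:
```python
from h import *
im,d,c=load('w4')
a=cv2.resize(im[115:205,55:190][:,:,::-1],None,fx=5,fy=5,interpolation=cv2.INTER_CUBIC)
b=cv2.resize(im[120:210,290:370][:,:,::-1],None,fx=5,fy=5,interpolation=cv2.INTER_CUBIC)
cv2.imwrite('pics/w4br.png',a)
cv2.imwrite('pics/w4post.png',b)
```

```text
(no output)
```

View pics/w4br.png

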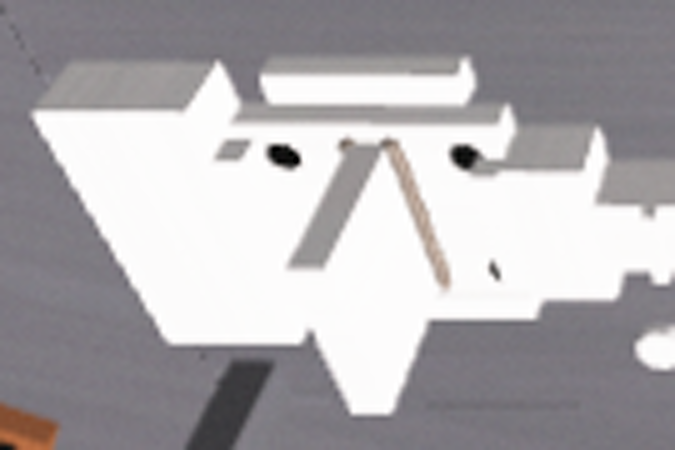

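View pics/w4post.png

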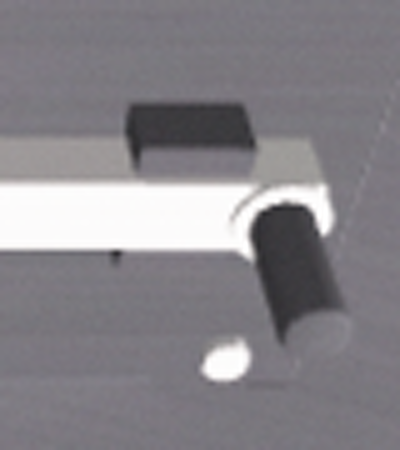

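Run:
```python
from h import *
im,d,c=load('w4');P=cloud(c,d)
for n,u,v,z in [('nl',113,168.6,.072),('nr',120,168.6,.072),('fl',125,197.6,.072),('fr',133.6,197.6,.072),('post',354.3,186.4,.078),('mid',123,182,.072)]:
    print(n,w2j(plane(c,u,v,z)).round(1),w2j(P[int(v),int(u)]).round(1))
pp=P.reshape(-1,3); J=w2j(pp)
s=(abs(J[:,0])<15)&(abs(J[:,1]-225)<15)&(J[:,2]>74)&(J[:,2]<84); print('post pts',s.sum(),np.median(J[s],0),J[s].min(0),J[s].max(0))
s=(abs(J[:,0])<32)&(abs(J[:,1]+61)<15)&(J[:,2]>66)&(J[:,2]<80); print('plate top',s.sum(),np.median(J[s],0),np.percentile(J[s],[2,98],axis=0))
# grid from top depth
im,d,c=load('top0');P=cloud(c,d)
m=(P[:,:,2]>.03)&(P[:,:,2]<.05); m[:, :330]=0; m[:,410:]=0; m[:205]=0;m[285:]=0
mm=cv2.morphologyEx((m*255).astype(np.uint8),cv2.MORPH_OPEN,np.ones((2,2)))
vv,uu=np.nonzero(mm); W=np.array([plane(c,u,v,.04)[:2] for u,v in zip(uu,vv)])
print('grid',len(W),cv2.minAreaRect((W*1000).astype(np.float32)),np.median(P[mm>0],0))
```

```text
nl [-24.5 -64.6  72. ] [-24.7 -64.8  71.1]
nr [-24.6 -56.3  72. ] [-24.8 -56.5  71.1]
fl [ 26.7 -67.1  72. ] [ 25.1 -66.5  72.4]
fr [ 26.6 -55.8  72. ] [ 105.8 -102.3   -0.6]
post [ -3.1 225.6  78. ] [ -3.6 225.2  77.8]
mid [ -2.3 -60.1  72. ] [ -3.  -59.7  72.7]
post pts 144 [ -4.31088238 222.70631165  78.22242671] [-10.98459445 215.28699589  74.02200373] [  5.347993   231.81823683  79.48071689]
plate top 349 [ -3.76174107 -60.25230339  72.07278647] [[-24.669525   -66.68062891  66.66140449]
 [ 24.87036456 -56.37394454  73.30278453]]
grid 1137 ((435.4111022949219, -395.1783752441406), (178.26495361328125, 178.8463134765625), 73.47296905517578) [nan nan nan]
```

```bash
python3 - <<'E'
from h import *
o=ORG+RJ().apply([-.001,.0003,0]); json.dump(dict(yaw=YAW,org=o.tolist()),open('jig.json','w'))
E
python3 - <<'E'
from h import *
tz=np.array([.5,0,-.866]); print(ORG)
p=np.array([-45,38.5,45])+2*tz
go(j2w(p-90*tz),tool(30));
E
```

```text
[ 0.6113575  -0.04255647  0.        ]
clock 2.35 lin [-0.0636, -0.0346, 0.0966] rot [0.27, -0.06, 0.36]
```

jog_arm(
  jaw=[0.5,0.5,0.5,0.5,0.5,0.5,0.5,0.5],
  linear=[
    [-0.02,-0.012,0.03],
    [-0.04,-0.024,0.06],
    [-0.0636,-0.0346,0.0966],
    [-0.0636,-0.0346,0.0966],
    [-0.0636,-0.0346,0.115],
    [-0.0636,-0.0346,0.13],
    [-0.0636,-0.0346,0.13],
    [-0.0636,-0.0346,0.13],
  ],
  delta_rot=[
    [0.3,0,0.4],
    [0.3,0,0.4],
    [0.3,0,0.4],
    [0.3,0,0.4],
    [0.3,0,0.4],
    [0.3,0,0.4],
    [0.3,0,0.4],
    [0.3,0,0.4],
  ],
)

```text
clock: 3.02
eef_pos: [0.5294, -0.0304, 0.0912]
tool_rot: [0.556, 0.791, 0.211, 0.147]
ft_force: [0.1, -0.3, 0.5]
grip_width: 0.0428
```

Run:
```python
from h import *
st(); im,d,c=snap('wrist','w5'); st()
cv2.imwrite('pics/w5z.png',cv2.resize(im[:,:,::-1],(800,600),interpolation=cv2.INTER_CUBIC))
tz=np.array([.5,0,-.866]); p=np.array([-45,38.5,45])+2*tz
go(j2w(p),tool(30))
P=cloud(c,d);J=w2j(P.reshape(-1,3)); s=(J[:,0]>-58)&(J[:,0]<-15)&(J[:,2]>46)&(J[:,2]<58)&(abs(J[:,1]-38)<12)
print(s.sum(),np.median(J[s],0),np.percentile(J[s],[3,97],axis=0), proj(c,j2w([[-60,38.5,45],[-15,38.5,45]]))*1.5625)
```

```text
t 3.02 q [-0.22  0.13 -0.66  0.33  0.27 -0.5 ] F [ 0.1 -0.3  0.5] w 0.0428 pos [ 0.5294 -0.0304  0.0912] jig [-73.   39.2  91.2] z [ 0.467  0.171 -0.867]
t 3.07 q [-0.22  0.13 -0.66  0.33  0.27 -0.5 ] F [ 0.1 -0.3 -0.4] w 0.0424 pos [ 0.5298 -0.0305  0.0921] jig [-72.7  39.   92.1] z [ 0.469  0.171 -0.867]
clock 3.07 lin [-0.0006, 0.0005, 0.0566] rot [-0.08, -0.1, -0.03]
567 [-38.61933048  36.80409868  51.26719142] [[-56.62478473  30.31407004  46.84882718]
 [-16.59213821  43.12570164  52.59974966]] [[395.46855814 300.81322366]
 [395.70882317 356.79844618]]
```

View pics/w5z.png

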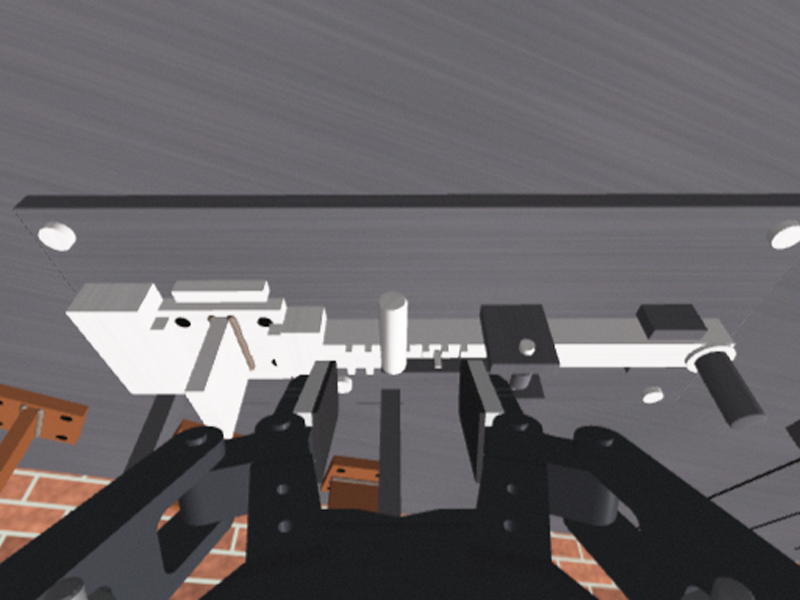

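jog_arm(
  jaw=[0.5,0.5,0.5,0.5,0.5,0.5,1,1],
  linear=[
    [-0.001,0,0.02],
    [-0.001,0,0.04],
    [-0.001,0,0.0565],
    [-0.001,0,0.0565],
    [-0.001,0,0.0565],
    [-0.001,0,0.0565],
    [-0.001,0,0.0565],
    [-0.001,0,0.0565],
  ],
  delta_rot=[
    [0,0,0],
    [0,0,0],
    [0,0,0],
    [0,0,0],
    [0,0,0],
    [0,0,0],
    [0,0,0],
    [0,0,0],
  ],
)

```text
clock: 3.73
eef_pos: [0.557, -0.022, 0.0439]
tool_rot: [0.555, 0.79, 0.212, 0.149]
ft_force: [0.4, 0.1, 0.7]
grip_width: 0.0188
```

jog_arm(
  jaw=[1,1,1,1,1,1,1,1],
  linear=[
    [0,0,0],
    [0,0,0],
    [0,0,0],
    [0,0,0],
    [0,0,0],
    [0,0,0],
    [0,0,0],
    [0,0,0],
  ],
  delta_rot=[
    [0,0,0],
    [0,0,0],
    [0,0,0],
    [0,0,0],
    [0,0,0],
    [0,0,0],
    [0,0,0],
    [0,0,0],
  ],
)

```text
clock: 4.4
eef_pos: [0.5569, -0.0219, 0.0428]
tool_rot: [0.556, 0.79, 0.212, 0.148]
ft_force: [-1.4, -2.7, 5.5]
grip_width: 0.0003
```

Run:
```python
from h import *
st()
o=bot.get_obs(); r0=R.from_quat(o['tool_rot'])
# arc shifts from th=0
for th in [.12,.25,.4,.55,.7,.85,1.0,1.15,1.3,1.45,1.6,1.75,1.85]:
    dj=np.array([0,72-72*np.cos(th),72*np.sin(th)])/1000
    print(th,r0.inv().apply(RJ().apply(dj)).round(4).tolist())
```

```text
t 4.4 q [-0.18  0.26 -0.66  0.18  0.26 -0.47] F [-1.4 -2.7  5.5] w 0.0003 pos [ 0.5569 -0.0219  0.0428] jig [-44.2  37.8  42.8] z [ 0.469  0.17  -0.866]
0.12 [0.0005, 0.0043, -0.0075]
0.25 [0.0023, 0.0089, -0.0154]
0.4 [0.0057, 0.014, -0.0243]
0.55 [0.0107, 0.0188, -0.0326]
0.7 [0.017, 0.0231, -0.0402]
0.85 [0.0245, 0.027, -0.0468]
1.0 [0.0332, 0.0302, -0.0525]
1.15 [0.0427, 0.0328, -0.0569]
1.3 [0.0528, 0.0346, -0.0601]
1.45 [0.0634, 0.0357, -0.0619]
1.6 [0.0742, 0.0359, -0.0623]
1.75 [0.0849, 0.0353, -0.0613]
1.85 [0.0919, 0.0345, -0.0599]
```

Run:
```python
from h import *
im,d,c=snap('wrist','w6'); st()
cv2.imwrite('pics/w6z.png',cv2.resize(im[150:384,128:384][:,:,::-1],None,fx=2.5,fy=2.5,interpolation=cv2.INTER_CUBIC))
im,d,c=snap('scene','s6')
cv2.imwrite('pics/s6z.png',cv2.resize(im[150:280,150:350][:,:,::-1],None,fx=4,fy=4,interpolation=cv2.INTER_CUBIC))
```

```text
t 4.45 q [-0.18  0.26 -0.66  0.18  0.26 -0.47] F [ 0.  -2.1  4.3] w -0.0002 pos [ 0.5569 -0.0219  0.0428] jig [-44.2  37.8  42.8] z [ 0.469  0.17  -0.866]
```

View pics/w6z.png

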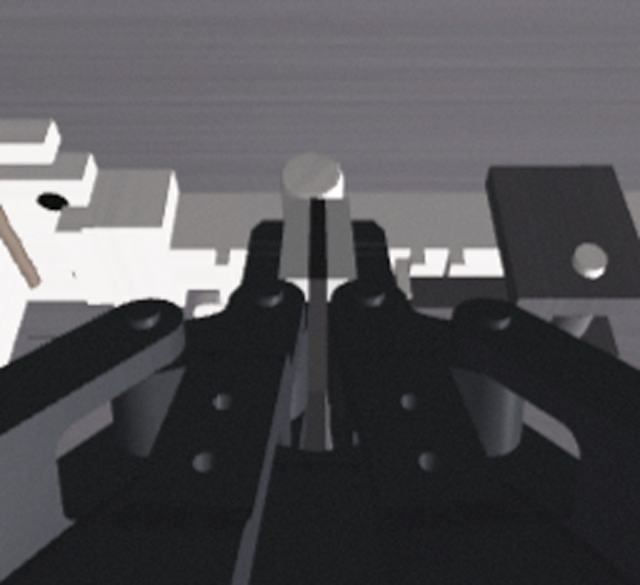

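View pics/s6z.png

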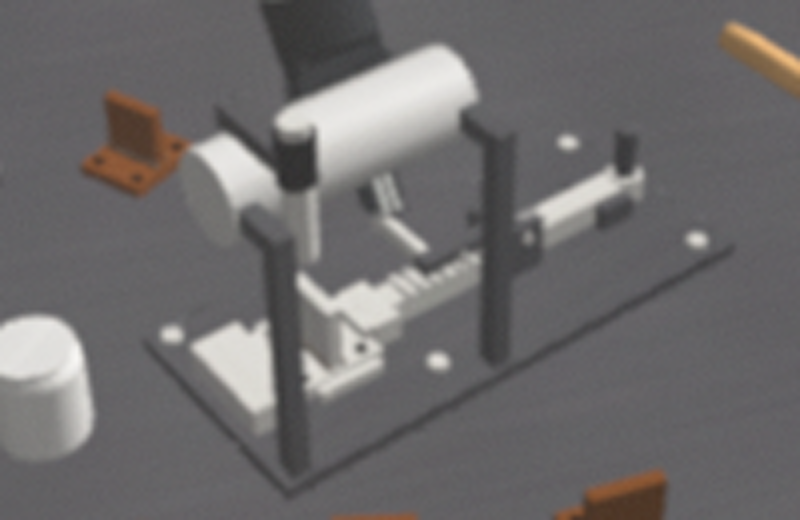

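Run:
```python
from h import *
im,d,c=load('w6'); P=cloud(c,d); J=w2j(P.reshape(-1,3)).reshape(P.shape)
for u,v in [(312,175),(312,192),(300,240),(333,240),(318,240),(318,330),(265,240),(370,240),(370,290)]:
    print((u,v),J[int(150+v/2.5),int(128+u/2.5)].round(1))
```

```text
(312, 175) [-61.3  36.6  46.2]
(312, 192) [-60.2  36.6  49.4]
(300, 240) [-72.7  34.9  70.3]
(333, 240) [-72.1  41.   69.9]
(318, 240) [-71.6  38.2  69.6]
(318, 330) [-71.6  38.1  87.5]
(265, 240) [-64.9  27.8  65.3]
(370, 240) [-65.4  48.6  65.6]
(370, 290) [-85.6  46.3  87.7]
```

Run:
```python
from h import *
im,d,c=load('w6'); o=bot.get_obs(); r=R.from_quat(o['tool_rot']); p=o['eef_pos']
for v in [(0,0,0),(0,0,.017),(0,-.011,.017),(0,-.011,0),(0,-.011,-.03),(0,-.011,-.05),(.01,-.011,.017)]:
    q=p+r.apply(v); print(v,w2j(q).round(1),((proj(c,q)-[128,150])*2.5).round(), (np.array(c[4]).T@(q-c[3]))[2].round(3))
for u,v in [(318,210),(318,240),(318,300),(318,400),(290,230),(300,270)]:
    print(u,v,d[int(150+v/2.5),int(128+u/2.5)])
print(r.inv().apply(c[3]-p))
```

```text
(0, 0, 0) [-44.2  37.8  42.8] [316. 208.] 0.171
(0, 0, 0.017) [-35.7  37.8  28.1] [316. 181.] 0.188
(0, -0.011, 0.017) [-45.2  37.8  22.6] [316. 141.] 0.185
(0, -0.011, 0) [-53.7  37.8  37.3] [315. 165.] 0.168
(0, -0.011, -0.03) [-68.7  37.8  63.3] [315. 221.] 0.139
(0, -0.011, -0.05) [-78.7  37.8  80.7] [315. 273.] 0.12
(0.01, -0.011, 0.017) [-45.2  47.8  22.6] [354. 141.] 0.185
318 210 0.14377332
318 240 0.13301288
318 300 0.11862357
318 400 0.25303003
290 230 0.13577232
300 270 0.12089867
[ 1.43892549e-04 -7.24336691e-02 -1.57230942e-01]
```

Run:
```python
from h import *
r30=tool(30)
def tl(P,p): return (tool(30).inv().apply(P-p)*1000).round(1)
im,d,c=load('w4');P=cloud(c,d)
for u,v in [(258,382),(262,390),(250,385),(240,420),(206,443),(538,382)]:
    print('w4',tl(P[int(v/1.5625),int(u/1.5625)],np.array([.4749,.0169,.222])))
im,d,c=load('w6');P=cloud(c,d); p=bot.get_obs()['eef_pos']
for u in [265,292,318,342,370]:
    print('w6',u,[(v,tl(P[150+v,128+int(u/2.5)],p).tolist()) for v in range(64,120,8)])
cv2.imwrite('pics/w6zz.png',cv2.resize(im[210:290,210:300][:,:,::-1],None,fx=7,fy=7,interpolation=cv2.INTER_CUBIC))
```

```text
w4 [-42.6  -9.8 -34.5]
w4 [-42.8  -5.7 -31.8]
w4 [-43.5 -11.  -38.8]
w4 [-42.4  -7.9 -52.3]
w4 [-46.2  -9.3 -65.1]
w4 [ 43.1 -10.1 -34. ]
w6 265 [(64, [-14.7, 1.1, 35.3]), (72, [-15.1, 9.2, 39.8]), (80, [-15.2, 15.1, 38.4]), (88, [-10.7, -6.8, -20.8]), (96, [-10.1, -6.7, -29.8]), (104, [-9.4, -7.2, -38.7]), (112, [-8.3, -12.1, -54.3])]
w6 292 [(64, [-5.8, -15.2, -7.4]), (72, [-5.6, -12.1, -11.8]), (80, [-5.3, -11.2, -20.5]), (88, [-5.0, -11.1, -29.9]), (96, [-4.8, -10.9, -37.9]), (104, [-4.5, -10.5, -44.7]), (112, [-4.3, -11.0, -52.4])]
w6 318 [(64, [0.5, -15.7, -8.8]), (72, [0.4, -12.9, -13.8]), (80, [0.4, -10.9, -19.9]), (88, [0.4, -11.0, -29.6]), (96, [0.4, -10.4, -36.9]), (104, [0.3, -11.1, -45.9]), (112, [0.3, -11.1, -52.6])]
w6 342 [(64, [7.1, 1.4, 35.9]), (72, [5.5, -11.4, -10.2]), (80, [5.1, -11.2, -20.4]), (88, [4.8, -11.0, -29.7]), (96, [4.5, -11.3, -38.7]), (104, [4.3, -11.1, -45.9]), (112, [4.0, -11.6, -53.4])]
w6 370 [(64, [15.9, 1.7, 36.7]), (72, [16.5, 9.9, 41.3]), (80, [16.3, 14.9, 37.9]), (88, [11.4, -7.2, -21.7]), (96, [10.8, -7.0, -30.4]), (104, [10.3, -6.5, -37.6]), (112, [8.9, -12.0, -54.2])]
```

View pics/w6zz.png

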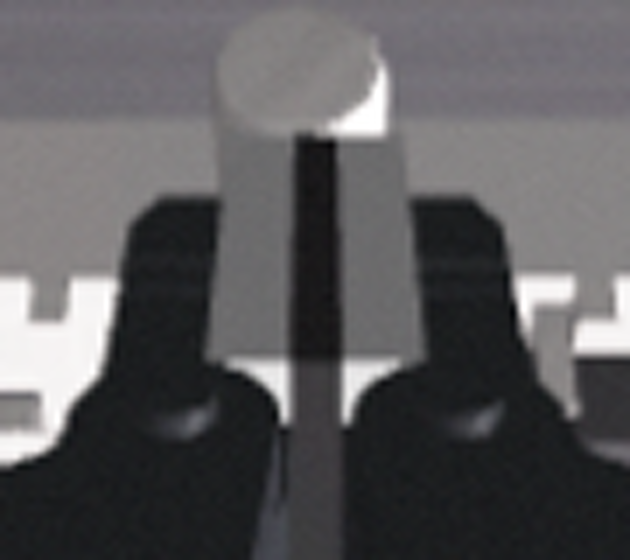

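jog_arm(
  jaw=[1,1,1,1,1,1,1,1],
  linear=[
    [0,0,-0.03],
    [0,0,-0.05],
    [0,0,-0.05],
    [0,0,-0.05],
    [0,0,-0.05],
    [0,0,-0.05],
    [0,0,-0.05],
    [0,0,-0.05],
  ],
  delta_rot=[
    [0,0,0],
    [0,0,0],
    [0,0,0],
    [0,0,0],
    [0,0,0],
    [0,0,0],
    [0,0,0],
    [0,0,0],
  ],
)

```text
clock: 5.17
eef_pos: [0.5326, -0.0298, 0.0847]
tool_rot: [0.556, 0.791, 0.211, 0.147]
ft_force: [0.4, 0.8, -0.5]
grip_width: 0.0001
```

Run:
```python
from h import *
st(); im,d,c=snap('wrist','w7'); st()
cv2.imwrite('pics/w7z.png',cv2.resize(im[190:300,180:330][:,:,::-1],None,fx=5,fy=5,interpolation=cv2.INTER_CUBIC))
P=cloud(c,d); o=bot.get_obs(); T=(R.from_quat(o['tool_rot']).inv().apply(P.reshape(-1,3)-o['eef_pos'])*1000)
s=(abs(T[:,0])<16)&(abs(T[:,1])<14)&(T[:,2]>-60)&(T[:,2]<25)
h,e=np.histogram(T[s][:,2],bins=range(-60,26,5)); print(list(zip(e,h)))
im,d,c=snap('scene','s7')
P=cloud(c,d); T=(R.from_quat(o['tool_rot']).inv().apply(P.reshape(-1,3)-o['eef_pos'])*1000)
s=(abs(T[:,0])<18)&(abs(T[:,1])<16)&(T[:,2]>-80)&(T[:,2]<30)
h,e=np.histogram(T[s][:,2],bins=range(-80,31,5)); print('scene',list(zip(e,h)))
cv2.imwrite('pics/s7z.png',cv2.resize(im[150:280,150:350][:,:,::-1],None,fx=4,fy=4,interpolation=cv2.INTER_CUBIC))
print((proj(c,o['eef_pos'])-[150,150])*4)
```

```text
t 5.17 q [-0.22  0.15 -0.66  0.31  0.27 -0.5 ] F [ 0.4  0.8 -0.5] w 0.0001 pos [ 0.5326 -0.0298  0.0847] jig [-69.8  38.7  84.7] z [ 0.467  0.171 -0.868]
t 5.22 q [-0.22  0.15 -0.66  0.31  0.27 -0.5 ] F [-0.3  0.4  0.6] w -0.0003 pos [ 0.5327 -0.0299  0.0849] jig [-69.7  38.5  84.9] z [ 0.467  0.171 -0.867]
[(np.int64(-60), np.int64(340)), (np.int64(-55), np.int64(542)), (np.int64(-50), np.int64(193)), (np.int64(-45), np.int64(304)), (np.int64(-40), np.int64(281)), (np.int64(-35), np.int64(261)), (np.int64(-30), np.int64(237)), (np.int64(-25), np.int64(176)), (np.int64(-20), np.int64(44)), (np.int64(-15), np.int64(0)), (np.int64(-10), np.int64(0)), (np.int64(-5), np.int64(0)), (np.int64(0), np.int64(0)), (np.int64(5), np.int64(0)), (np.int64(10), np.int64(0)), (np.int64(15), np.int64(0)), (np.int64(20), np.int64(0))]
scene [(np.int64(-80), np.int64(19)), (np.int64(-75), np.int64(21)), (np.int64(-70), np.int64(11)), (np.int64(-65), np.int64(0)), (np.int64(-60), np.int64(0)), (np.int64(-55), np.int64(0)), (np.int64(-50), np.int64(0)), (np.int64(-45), np.int64(0)), (np.int64(-40), np.int64(0)), (np.int64(-35), np.int64(0)), (np.int64(-30), np.int64(0)), (np.int64(-25), np.int64(0)), (np.int64(-20), np.int64(0)), (np.int64(-15), np.int64(0)), (np.int64(-10), np.int64(0)), (np.int64(-5), np.int64(0)), (np.int64(0), np.int64(0)), (np.int64(5), np.int64(0)), (np.int64(10), np.int64(0)), (np.int64(15), np.int64(0)), (np.int64(20), np.int64(0)), (np.int64(25), np.int64(0))]
[370.78211201 168.27879096]
```

View pics/w7z.png

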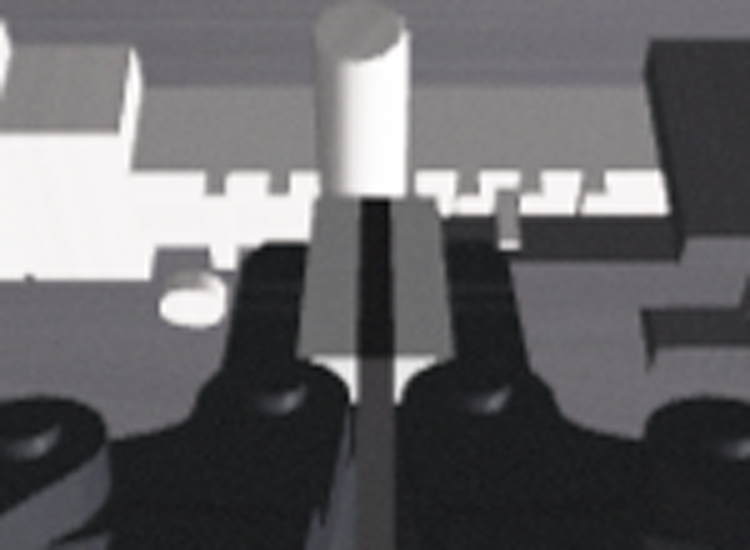

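View pics/s7z.png

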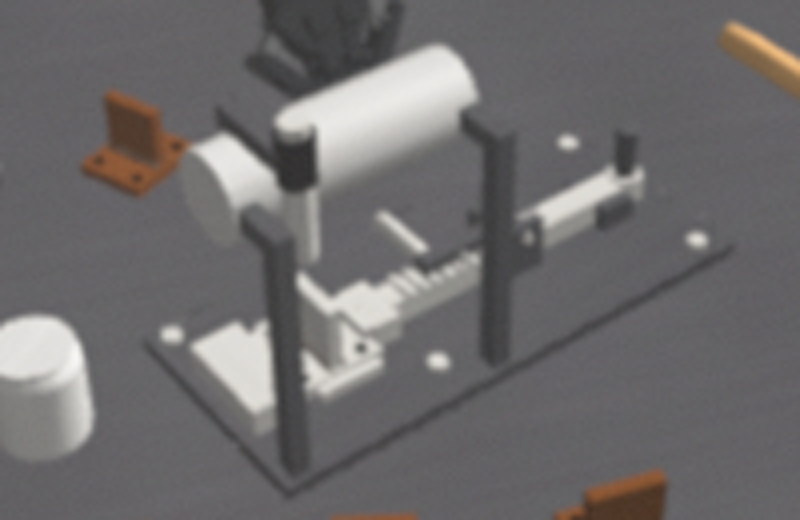

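Run:
```python
from h import *
im,d,c=load('w7'); o=bot.get_obs(); r=R.from_quat(o['tool_rot'])
for rows in (227.5,229.4,231):
  O,D=ray(c,255.6,rows); a=r.inv().apply(O-o['eef_pos']); b=r.inv().apply(D)
  for y in (-.011,-.008,0,.011):
    t=(y-a[1])/b[1]; print(rows,y,(a+b*t).round(4), end=' ')
  print()
for v in range(222,240,2): print(v,d[v,250],d[v,262], d[v,255])
j=w2j(np.array([0,0,0]));
# pin in this view
P=cloud(c,d);J=w2j(P.reshape(-1,3)); s=(J[:,0]>-58)&(J[:,0]<-15)&(J[:,2]>46)&(J[:,2]<58)&(abs(J[:,1]-38)<12)
print(np.percentile(J[s],[2,50,98],axis=0))
im,d,c=load('s7');P=cloud(c,d);J=w2j(P.reshape(-1,3)); s=(J[:,0]>-70)&(J[:,0]<-15)&(J[:,2]>40)&(J[:,2]<60)&(abs(J[:,1]-38)<12)
print('scene pin',np.percentile(J[s],[2,50,98],axis=0))
```

```text
227.5 -0.011 [ 0.001  -0.011  -0.0158] 227.5 -0.008 [ 0.001  -0.008  -0.0089] 227.5 0 [0.0011 0.     0.0094] 227.5 0.011 [0.0012 0.011  0.0346] 
229.4 -0.011 [ 0.0009 -0.011  -0.0183] 229.4 -0.008 [ 0.001  -0.008  -0.0115] 229.4 0 [0.0011 0.     0.0065] 229.4 0.011 [0.0012 0.011  0.0312] 
231 -0.011 [ 0.0009 -0.011  -0.0203] 231 -0.008 [ 0.001  -0.008  -0.0137] 231 0 [0.0011 0.     0.004 ] 231 0.011 [0.0012 0.011  0.0284] 
222 0.21617076 0.24975309 0.21781707
224 0.22053719 0.24903548 0.21849102
226 0.21977122 0.24687897 0.22174694
228 0.22214067 0.24651803 0.2224108
230 0.15002288 0.14876933 0.1481574
232 0.1465643 0.1466318 0.14654694
234 0.1442962 0.14407203 0.14479768
236 0.14234672 0.14217384 0.14301947
238 0.1407201 0.14027698 0.1399919
[[-57.40032057  30.29970293  46.82352267]
 [-44.12379591  37.04757962  51.19697972]
 [-28.40527935  43.28673478  52.66545496]]
scene pin [[-57.20764492  28.2385624   43.01893048]
 [-36.83122972  31.98828603  49.77363082]
 [-15.64332012  41.44850536  55.14335344]]
```

Run:
```python
from h import *
tz=np.array([.5,0,-.866]); p=np.array([-45,38.3,45])+32*tz
go(j2w(p),tool(30))
```

```text
clock 5.27 lin [-0.0004, 0.0015, 0.0791] rot [-0.15, -0.15, -0.03]
```

jog_arm(
  jaw=[0.5,0.5,0.5,0.5,0.5,0.5,0.5,0.5],
  linear=[
    [0,0,-0.01],
    [0,0,-0.01],
    [0,0,-0.01],
    [0,0,0.02],
    [0,0,0.04],
    [0,0,0.06],
    [0,0,0.078],
    [0,0,0.078],
  ],
  delta_rot=[
    [0,0,0],
    [0,0,0],
    [0,0,0],
    [0,0,0],
    [0,0,0],
    [0,0,0],
    [0,0,0],
    [0,0,0],
  ],
)

```text
clock: 5.93
eef_pos: [0.5687, -0.0161, 0.0148]
tool_rot: [0.556, 0.791, 0.211, 0.145]
ft_force: [-0.7, 0.2, 0.5]
grip_width: 0.0426
```

Run:
```python
from h import *
st(); im,d,c=snap('wrist','w8')
cv2.imwrite('pics/w8z.png',cv2.resize(im[150:384,128:384][:,:,::-1],None,fx=2.5,fy=2.5,interpolation=cv2.INTER_CUBIC))
```

```text
t 5.93 q [-0.17  0.34 -0.66  0.11  0.25 -0.45] F [-0.7  0.2  0.5] w 0.0426 pos [ 0.5687 -0.0161  0.0148] jig [-31.2  39.4  14.8] z [ 0.464  0.172 -0.869]
```

View pics/w8z.png

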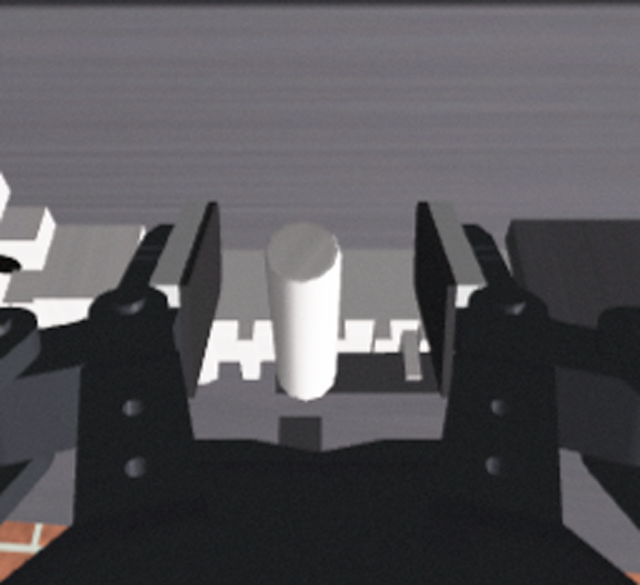

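jog_arm(
  jaw=[1,1,1,1,1,1,1,1],
  linear=[
    [-0.001,0,0],
    [-0.001,0,0],
    [-0.001,0,0],
    [-0.001,0,0],
    [-0.001,0,0],
    [-0.001,0,0],
    [-0.001,0,0],
    [-0.001,0,0],
  ],
  delta_rot=[
    [0,0,0],
    [0,0,0],
    [0,0,0],
    [0,0,0],
    [0,0,0],
    [0,0,0],
    [0,0,0],
    [0,0,0],
  ],
)

```text
clock: 6.65
eef_pos: [0.5704, -0.0185, 0.0191]
tool_rot: [0.556, 0.79, 0.212, 0.149]
ft_force: [-3.0, -2.8, 6.6]
grip_width: 0.012
```

Run:
```python
from h import *
st()
o=bot.get_obs(); r0=R.from_quat(o['tool_rot'])
for th in [.1,.2,.3,.4,.5,.6,.7,.8]:
    dj=np.array([0,72-72*np.cos(th),72*np.sin(th)])/1000
    print(th,r0.inv().apply(RJ().apply(dj)).round(4).tolist())
```

```text
t 6.65 q [-0.17  0.33 -0.66  0.12  0.25 -0.46] F [-3.  -2.8  6.6] w 0.012 pos [ 0.5704 -0.0185  0.0191] jig [-30.4  36.5  19.1] z [ 0.47   0.169 -0.866]
0.1 [0.0004, 0.0036, -0.0062]
0.2 [0.0014, 0.0071, -0.0124]
0.3 [0.0032, 0.0106, -0.0184]
0.4 [0.0057, 0.014, -0.0243]
0.5 [0.0088, 0.0172, -0.0299]
0.6 [0.0126, 0.0203, -0.0352]
0.7 [0.017, 0.0232, -0.0402]
0.8 [0.0219, 0.0258, -0.0447]
```

jog_arm(
  jaw=[1,1,1,1,1,1,1,1],
  linear=[
    [0.0004,0.0036,-0.0062],
    [0.0014,0.007,-0.0124],
    [0.003,0.0106,-0.0184],
    [0.0057,0.014,-0.0243],
    [0.0088,0.0172,-0.03],
    [0.0126,0.02,-0.035],
    [0.017,0.023,-0.04],
    [0.022,0.0258,-0.0447],
  ],
  delta_rot=[
    [0,0,0],
    [0,0,0],
    [0,0,0],
    [0,0,0],
    [0,0,0],
    [0,0,0],
    [0,0,0],
    [0,0,0],
  ],
)

```text
clock: 7.32
eef_pos: [0.5643, -0.0014, 0.0719]
tool_rot: [0.557, 0.789, 0.209, 0.152]
ft_force: [-0.3, -13.5, 2.4]
grip_width: 0.0118
```

Run:
```python
from h import *
st(); im,d,c=snap('wrist','w9'); st()
cv2.imwrite('pics/w9z.png',cv2.resize(im[150:384,128:384][:,:,::-1],None,fx=2.5,fy=2.5,interpolation=cv2.INTER_CUBIC))
```

```text
t 7.32 q [-0.13  0.21 -0.63  0.25  0.22 -0.41] F [ -0.3 -13.5   2.4] w 0.0118 pos [ 0.5643 -0.0014  0.0719] jig [-30.3  54.7  71.9] z [ 0.473  0.161 -0.866]
t 7.37 q [-0.12  0.21 -0.63  0.26  0.22 -0.41] F [ -1.  -12.4   3.8] w 0.0118 pos [ 0.5641 -0.0008  0.0726] jig [-30.3  55.3  72.6] z [ 0.473  0.161 -0.866]
```

View pics/w9z.png

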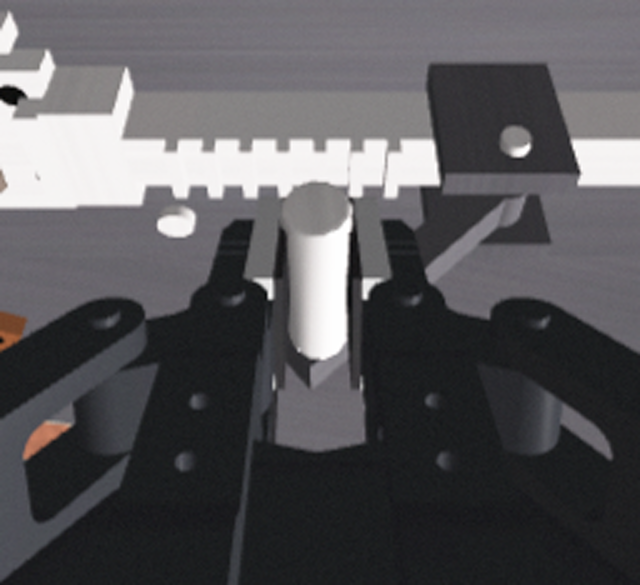

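Run:
```python
from h import *
st()
o=bot.get_obs(); r0=R.from_quat(o['tool_rot'])
for i,th in enumerate([.93,1.06,1.19,1.32,1.45,1.58,1.7,1.82]):
    k=min(1,(i+1)/4)
    dj=np.array([0,72*(np.cos(.8)-np.cos(th))-2*k,72*(np.sin(th)-np.sin(.8))+2*k])/1000
    print(th,r0.inv().apply(RJ().apply(dj)).round(4).tolist())
```

```text
t 7.37 q [-0.12  0.21 -0.63  0.26  0.22 -0.41] F [ -1.  -12.4   3.8] w 0.0118 pos [ 0.5641 -0.0008  0.0726] jig [-30.3  55.3  72.6] z [ 0.473  0.161 -0.866]
0.93 [0.0066, 0.0033, -0.0057]
1.06 [0.0139, 0.0061, -0.0107]
1.19 [0.0218, 0.0083, -0.0146]
1.32 [0.0302, 0.01, -0.0177]
1.45 [0.0393, 0.0109, -0.0192]
1.58 [0.0487, 0.0111, -0.0198]
1.7 [0.0573, 0.0108, -0.0193]
1.82 [0.0658, 0.01, -0.018]
```

jog_arm(
  jaw=[1,1,1,1,1,1,1,1],
  linear=[
    [0.0066,0.0033,-0.0057],
    [0.014,0.006,-0.0107],
    [0.022,0.0083,-0.0146],
    [0.03,0.01,-0.0177],
    [0.039,0.011,-0.0192],
    [0.0487,0.011,-0.0198],
    [0.0573,0.0108,-0.0193],
    [0.066,0.01,-0.018],
  ],
  delta_rot=[
    [0,0,0],
    [0,0,0],
    [0,0,0],
    [0,0,0],
    [0,0,0],
    [0,0,0],
    [0,0,0],
    [0,0,0],
  ],
)

```text
clock: 8.03
eef_pos: [0.5436, 0.0646, 0.0955]
tool_rot: [0.555, 0.789, 0.214, 0.152]
ft_force: [5.2, 2.4, 0.6]
grip_width: 0.0115
```

Run:
```python
from h import *
st(); im,d,c=snap('wrist','w10'); st()
cv2.imwrite('pics/w10z.png',cv2.resize(im[150:384,128:384][:,:,::-1],None,fx=2.5,fy=2.5,interpolation=cv2.INTER_CUBIC))
P=cloud(c,d);J=w2j(P.reshape(-1,3)).reshape(P.shape)
np.save('J10.npy',J)
```

```text
t 8.03 q [ 0.03  0.12 -0.67  0.27  0.16 -0.28] F [5.2 2.4 0.6] w 0.0115 pos [0.5436 0.0646 0.0955] jig [-27.5 123.8  95.5] z [ 0.477  0.17  -0.862]
t 8.08 q [ 0.03  0.12 -0.67  0.27  0.16 -0.28] F [-0.1 -1.3 10. ] w 0.0116 pos [0.543  0.0666 0.095 ] jig [-27.4 125.8  95. ] z [ 0.476  0.173 -0.862]
```

View pics/w10z.png

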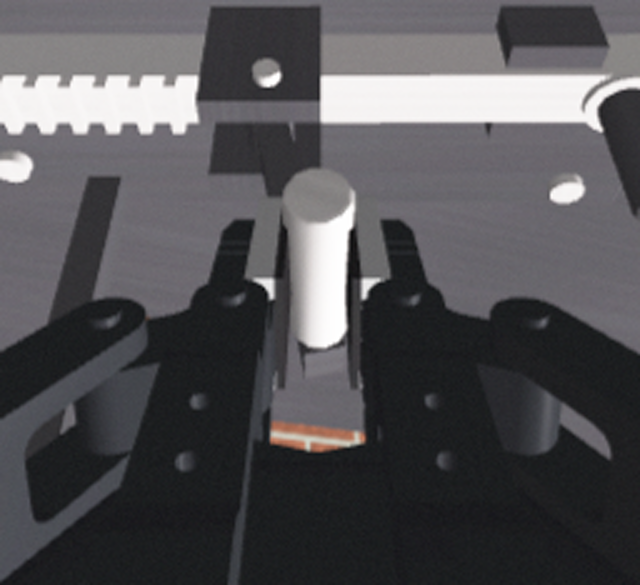

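jog_arm(
  jaw=[1,1,1,0.5,0.5,0.5,0.5,0.5],
  linear=[
    [0.003,-0.0005,0.001],
    [0.005,-0.0007,0.0013],
    [0.005,-0.0007,0.0013],
    [0.005,-0.0007,0.0013],
    [0.005,-0.0007,0.0013],
    [0.005,-0.0007,0.0013],
    [0.005,-0.0007,0.0013],
    [0.005,-0.0007,0.0013],
  ],
  delta_rot=[
    [0,0,0],
    [0,0,0],
    [0,0,0],
    [0,0,0],
    [0,0,0],
    [0,0,0],
    [0,0,0],
    [0,0,0],
  ],
)

```text
clock: 8.75
eef_pos: [0.5372, 0.0697, 0.0881]
tool_rot: [0.556, 0.791, 0.211, 0.147]
ft_force: [0.7, -0.2, 0.3]
grip_width: 0.0426
```

Run:
```python
from h import *
st(); im,d,c=snap('wrist','w11'); st()
cv2.imwrite('pics/w11z.png',cv2.resize(im[150:384,128:384][:,:,::-1],None,fx=2.5,fy=2.5,interpolation=cv2.INTER_CUBIC))
P=cloud(c,d);J=w2j(P.reshape(-1,3)).reshape(P.shape)
np.save('J10.npy',J)
```

```text
t 8.75 q [ 0.04  0.13 -0.68  0.27  0.15 -0.27] F [ 0.7 -0.2  0.3] w 0.0426 pos [0.5372 0.0697 0.0881] jig [-31.7 130.7  88.1] z [ 0.466  0.171 -0.868]
t 8.8 q [ 0.04  0.13 -0.68  0.27  0.15 -0.27] F [ 0.7 -0.1  0.8] w 0.0425 pos [0.5375 0.0697 0.0883] jig [-31.5 130.6  88.3] z [ 0.467  0.171 -0.868]
```

View pics/w11z.png

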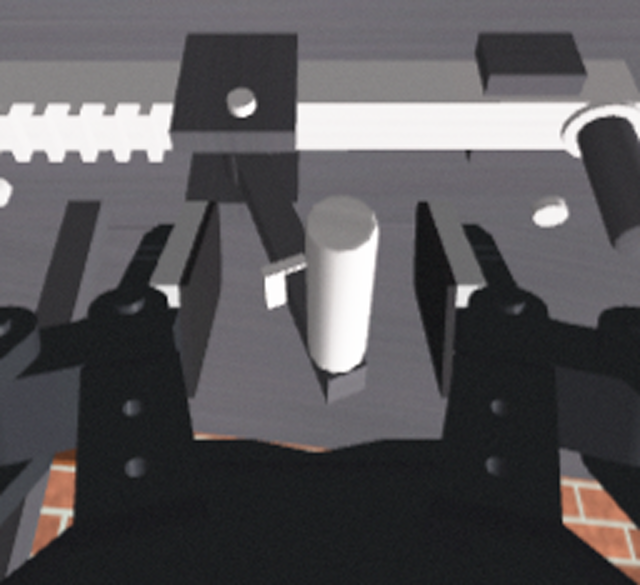

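Run:
```python
from h import *
J=np.load('J10.npy').reshape(-1,3)
s=(J[:,0]>-66)&(J[:,0]<-15)&(J[:,2]>85)&(J[:,2]<125)&(abs(J[:,1]-136)<16); print('pin',s.sum(),np.percentile(J[s],[3,50,97],axis=0).round(1))
```

```text
pin 1649 [[-61.7 129.  108. ]
 [-51.3 135.2 117.3]
 [-17.9 141.8 119.3]]
```

jog_arm(
  jaw=[0.5,0.5,0.5,0.5,0.5,0.5,0.5,0.5],
  linear=[
    [0,0,-0.02],
    [0,0,-0.04],
    [0,0,-0.06],
    [0,0,-0.08],
    [0,0,-0.09],
    [0,0,-0.09],
    [0,0,-0.09],
    [0,0,-0.09],
  ],
  delta_rot=[
    [0,0,0],
    [0,0,0],
    [0,0,0],
    [0,0,0],
    [0,0,0],
    [0,0,0],
    [0,0,0],
    [0,0,0],
  ],
)

```text
clock: 9.47
eef_pos: [0.4957, 0.0542, 0.1661]
tool_rot: [0.556, 0.791, 0.211, 0.147]
ft_force: [-0.3, -0.1, -0.4]
grip_width: 0.0426
```

Run:
```python
from h import *
st(); im,d,c=snap('wrist','w12'); st()
cv2.imwrite('pics/w12z.png',cv2.resize(im[:,:,::-1],(800,600),interpolation=cv2.INTER_CUBIC))
J=w2j(cloud(c,d).reshape(-1,3))
s=(J[:,0]>-66)&(J[:,0]<-15)&(J[:,2]>95)&(J[:,2]<125)&(abs(J[:,1]-136)<16); print('pin',s.sum(),np.percentile(J[s],[3,50,97],axis=0).round(1))
s=(abs(J[:,0])<15)&(abs(J[:,1]-225)<15)&(J[:,2]>76)&(J[:,2]<81); print('post top',s.sum(),np.percentile(J[s],[3,50,97],axis=0).round(1))
```

```text
t 9.47 q [-0.   -0.07 -0.64  0.52  0.17 -0.3 ] F [-0.3 -0.1 -0.4] w 0.0426 pos [0.4957 0.0542 0.1661] jig [-76.1 130.2 166.1] z [ 0.467  0.171 -0.868]
t 9.52 q [-0.   -0.07 -0.64  0.52  0.17 -0.3 ] F [0.6 0.5 0.1] w 0.0429 pos [0.4956 0.0543 0.1658] jig [-76.1 130.3 165.8] z [ 0.467  0.171 -0.868]
pin 762 [[-61.4 128.6 109. ]
 [-46.7 135.1 117.6]
 [-17.2 141.7 119.5]]
post top 169 [[ -9.7 215.6  76.4]
 [ -3.1 223.   78.3]
 [  5.3 230.4  79.2]]
```

View pics/w12z.png

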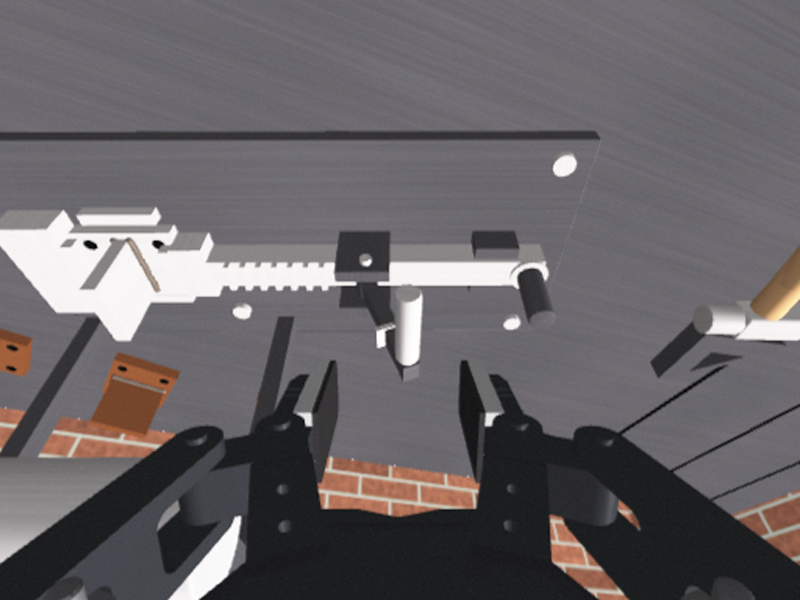

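Run:
```python
from h import *
tz=np.array([np.sin(np.radians(20)),0,-np.cos(np.radians(20))]); p=np.array([-2,223.3,62])+34*tz
go(j2w([-45,223.3,170]),tool(20)); go(j2w(p-70*tz),tool(20)); go(j2w(p),tool(20))
```

```text
clock 9.52 lin [0.093, 0.029, 0.0121] rot [9.79, -0.16, -0.03]
clock 9.52 lin [0.0927, 0.0188, 0.0917] rot [9.79, -0.16, -0.03]
clock 9.52 lin [0.0926, 0.0069, 0.1607] rot [9.79, -0.16, -0.03]
```

jog_arm(
  jaw=[0.5,0.5,0.5,0.5,0.5,0.5,0.5,0.5],
  linear=[
    [0.03,0.01,0],
    [0.06,0.02,0.005],
    [0.093,0.029,0.012],
    [0.093,0.025,0.04],
    [0.093,0.022,0.07],
    [0.0927,0.0188,0.0917],
    [0.0927,0.0188,0.0917],
    [0.0927,0.0188,0.0917],
  ],
  delta_rot=[
    [3,0,0],
    [6,0,0],
    [9.8,-0.2,0],
    [9.8,-0.2,0],
    [9.8,-0.2,0],
    [9.8,-0.2,0],
    [9.8,-0.2,0],
    [9.8,-0.2,0],
  ],
)

```text
clock: 10.18
eef_pos: [0.5211, 0.1623, 0.0944]
tool_rot: [0.567, 0.806, 0.14, 0.099]
ft_force: [0.7, -0.3, 0.0]
grip_width: 0.0425
```

Run:
```python
from h import *
st(); im,d,c=snap('wrist','w13'); st()
cv2.imwrite('pics/w13z.png',cv2.resize(im[:,:,::-1],(800,600),interpolation=cv2.INTER_CUBIC))
J=w2j(cloud(c,d).reshape(-1,3))
s=(abs(J[:,0])<15)&(abs(J[:,1]-225)<15)&(J[:,2]>76)&(J[:,2]<81); print('post top',s.sum(),np.percentile(J[s],[3,50,97],axis=0).round(1))
tz=np.array([np.sin(np.radians(20)),0,-np.cos(np.radians(20))]); p=np.array([-2,223.3,62])+34*tz
go(j2w(p),tool(20))
```

```text
t 10.18 q [ 0.29  0.19 -0.48  0.56  0.02 -0.05] F [ 0.7 -0.3  0. ] w 0.0425 pos [0.5211 0.1623 0.0944] jig [-15.5 223.3  94.4] z [ 0.318  0.114 -0.941]
t 10.23 q [ 0.29  0.19 -0.48  0.56  0.02 -0.05] F [0.3 0.3 0.3] w 0.043 pos [0.5222 0.1623 0.0962] jig [-14.5 223.   96.2] z [ 0.322  0.114 -0.94 ]
post top 408 [[ -9.7 216.3  76.4]
 [ -2.8 223.8  78.1]
 [  5.5 231.2  79.1]]
clock 10.23 lin [0.0004, 0.0001, 0.0704] rot [-0.05, 0.08, -0.03]
```

View pics/w13z.png

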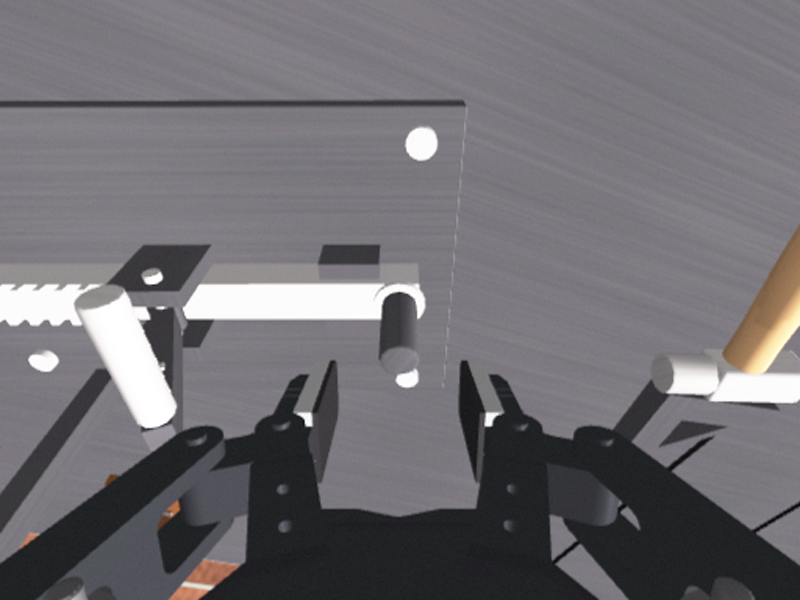

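jog_arm(
  jaw=[0.5,0.5,0.5,0.5,0.5,1,1,1],
  linear=[
    [0,0,0.02],
    [0,0,0.04],
    [0,0,0.06],
    [0,0,0.07],
    [0,0,0.07],
    [0,0,0.07],
    [0,0,0.07],
    [0,0,0.07],
  ],
  delta_rot=[
    [0,0,0],
    [0,0,0],
    [0,0,0],
    [0,0,0],
    [0,0,0],
    [0,0,0],
    [0,0,0],
    [0,0,0],
  ],
)

```text
clock: 10.9
eef_pos: [0.546, 0.1715, 0.0332]
tool_rot: [0.566, 0.805, 0.144, 0.101]
ft_force: [-1.8, 2.5, 2.6]
grip_width: 0.0166
```

jog_arm(
  jaw=[1,1,1,1,1,1,1,1],
  linear=[
    [0,0,0],
    [0,0,0],
    [0,0,0],
    [0,0,0],
    [0,0,0],
    [0,0,0],
    [0,0,0],
    [0,0,0],
  ],
  delta_rot=[
    [0,0,0],
    [0,0,0],
    [0,0,0],
    [0,0,0],
    [0,0,0],
    [0,0,0],
    [0,0,0],
    [0,0,0],
  ],
)

```text
clock: 11.57
eef_pos: [0.546, 0.1715, 0.0331]
tool_rot: [0.566, 0.805, 0.144, 0.101]
ft_force: [-4.1, 1.6, 6.6]
grip_width: 0.0164
```

Run:
```python
from h import *
st(); o=bot.get_obs(); go(o['eef_pos']+RJ().apply([0,.044,0]),R.from_quat(o['tool_rot']))
```

```text
t 11.57 q [ 0.29  0.32 -0.5   0.39  0.02 -0.05] F [-4.1  1.6  6.6] w 0.0164 pos [0.546  0.1715 0.0331] jig [ 11.  223.5  33.1] z [ 0.326  0.117 -0.938]
clock 11.57 lin [0.044, 0.0, -0.0] rot [0.0, 0.0, 0.0]
```

Post held. Pull back 44 mm along jig +y (tool x), then hold.

jog_arm(
  jaw=[1,1,1,1,1,1,1,1],
  linear=[
    [0.008,0,0],
    [0.016,0,0],
    [0.024,0,0],
    [0.032,0,0],
    [0.038,0,0],
    [0.042,0,0],
    [0.045,0,0],
    [0.045,0,0],
  ],
  delta_rot=[
    [0,0,0],
    [0,0,0],
    [0,0,0],
    [0,0,0],
    [0,0,0],
    [0,0,0],
    [0,0,0],
    [0,0,0],
  ],
)

```text
clock: 12.23
eef_pos: [0.5314, 0.2117, 0.0331]
tool_rot: [0.567, 0.805, 0.142, 0.103]
ft_force: [-3.5, -4.5, 8.2]
grip_width: 0.0162
```

Run:
```python
from h import *
st(); im,d,c=snap('wrist','w14'); st()
cv2.imwrite('pics/w14z.png',cv2.resize(im[:,:,::-1],(800,600),interpolation=cv2.INTER_CUBIC))
```

```text
t 12.23 q [ 0.39  0.32 -0.5   0.39 -0.02  0.04] F [-3.5 -4.5  8.2] w 0.0162 pos [0.5314 0.2117 0.0331] jig [ 10.9 266.3  33.1] z [ 0.327  0.112 -0.938]
t 12.28 q [ 0.39  0.32 -0.5   0.39 -0.02  0.04] F [-2.7 -4.3  8.9] w 0.0161 pos [0.5315 0.2118 0.0331] jig [ 11.  266.4  33.1] z [ 0.327  0.113 -0.938]
```

View pics/w14z.png

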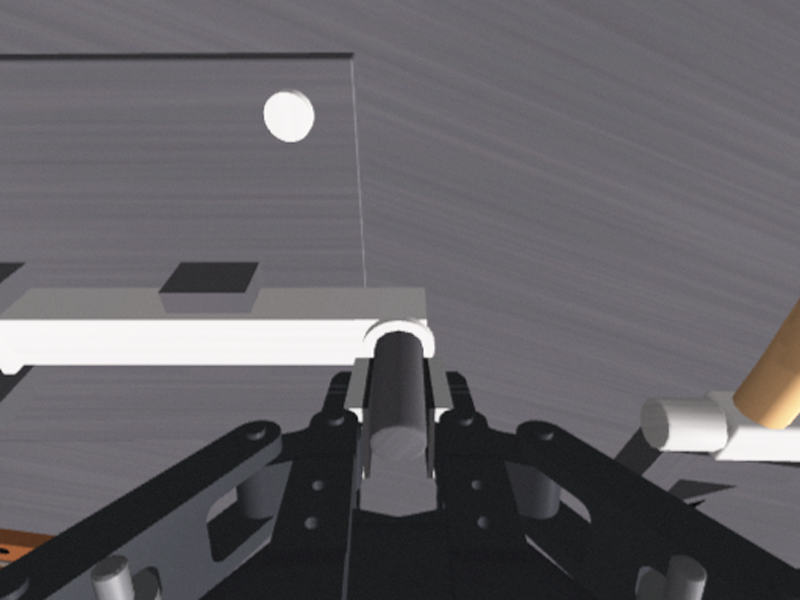

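jog_arm(
  jaw=[1,1,1,1,1,0.5,0.5,0.5],
  linear=[
    [0.001,0,0],
    [0.002,0,0],
    [0.003,0,0],
    [0.003,0,0],
    [0.003,0,0],
    [0.003,0,0],
    [0.003,0,0],
    [0.003,0,0],
  ],
  delta_rot=[
    [0,0,0],
    [0,0,0],
    [0,0,0],
    [0,0,0],
    [0,0,0],
    [0,0,0],
    [0,0,0],
    [0,0,0],
  ],
)

```text
clock: 12.95
eef_pos: [0.5296, 0.2157, 0.0316]
tool_rot: [0.566, 0.805, 0.143, 0.101]
ft_force: [0.0, 0.0, 0.2]
grip_width: 0.0431
```

jog_arm(
  jaw=[0.5,0.5,0.5,0.5,0.5,0.5,0.5,0.5],
  linear=[
    [-0.003,0,0],
    [-0.003,0,0],
    [-0.003,0,-0.03],
    [-0.003,0,-0.06],
    [-0.003,0,-0.09],
    [-0.003,-0.01,-0.12],
    [-0.003,-0.01,-0.12],
    [-0.003,-0.01,-0.12],
  ],
  delta_rot=[
    [0,0,0],
    [0,0,0],
    [0,0,0],
    [0,0,0],
    [0,0,0],
    [0,0,0],
    [0,0,0],
    [0,0,0],
  ],
)

```text
clock: 13.62
eef_pos: [0.4834, 0.1963, 0.1425]
tool_rot: [0.566, 0.805, 0.144, 0.102]
ft_force: [-0.1, 0.7, -0.8]
grip_width: 0.0425
```

Run:
```python
from h import *
st(); im,d,c=snap('wrist','w15'); st()
cv2.imwrite('pics/w15z.png',cv2.resize(im[:,:,::-1],(800,600),interpolation=cv2.INTER_CUBIC))
J=w2j(cloud(c,d).reshape(-1,3))
s=(abs(J[:,0]+2)<15)&(abs(J[:,1]-268)<20)&(J[:,2]>76)&(J[:,2]<81); print('post top',s.sum(),np.percentile(J[s],[3,50,97],axis=0).round(1))
```

```text
t 13.62 q [ 0.4   0.08 -0.47  0.67 -0.02  0.05] F [-0.1  0.7 -0.8] w 0.0425 pos [0.4834 0.1963 0.1425] jig [-39.5 268.1 142.5] z [ 0.327  0.116 -0.938]
t 13.67 q [ 0.4   0.08 -0.47  0.67 -0.02  0.05] F [-0.2 -0.3  0.2] w 0.0428 pos [0.4829 0.1961 0.1409] jig [-40.1 268.  140.9] z [ 0.325  0.115 -0.939]
post top 262 [[ -9.4 261.4  76.3]
 [ -2.9 268.6  78.2]
 [  5.6 276.3  79.3]]
```

View pics/w15z.png

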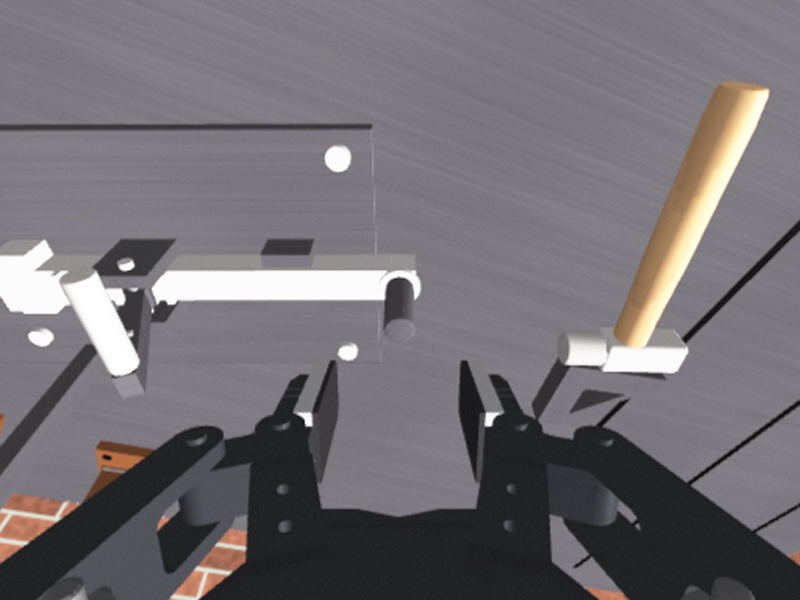

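Run:
```python
from h import *
go(j2w([-150,200,210]),tool(30)); go(j2w([-150,0,210]),tool(38))
```

```text
clock 13.67 lin [-0.0682, -0.0793, -0.1027] rot [-9.82, 0.08, -0.02]
clock 13.67 lin [-0.2682, -0.0793, -0.1024] rot [-17.82, 0.09, -0.01]
```

jog_arm(
  jaw=[0.5,0.5,0.5,0.5,0.5,0.5,0.5,0.5],
  linear=[
    [0,-0.02,-0.035],
    [-0.02,-0.05,-0.06],
    [-0.05,-0.07,-0.09],
    [-0.09,-0.079,-0.102],
    [-0.13,-0.079,-0.102],
    [-0.17,-0.079,-0.102],
    [-0.21,-0.079,-0.102],
    [-0.25,-0.079,-0.102],
  ],
  delta_rot=[
    [0,0,0],
    [-4,0,0],
    [-8,0,0],
    [-12,0,0],
    [-16,0,0],
    [-17.8,0,0],
    [-17.8,0,0],
    [-17.8,0,0],
  ],
)

```text
clock: 14.33
eef_pos: [0.4611, -0.0727, 0.208]
tool_rot: [0.545, 0.773, 0.265, 0.187]
ft_force: [0.7, 0.5, 0.6]
grip_width: 0.0426
```

Run:
```python
from h import *
st()
tz=np.array([np.sin(np.radians(38)),0,-np.cos(np.radians(38))]); p=np.array([-3,-60.5,56])+36*tz
print(p,p-100*tz)
go(j2w([-110,-60.5,180]),tool(38));go(j2w(p-100*tz),tool(38)); go(j2w(p),tool(38))
```

```text
t 14.33 q [-0.46 -0.18 -0.67  0.58  0.46 -0.69] F [0.7 0.5 0.6] w 0.0426 pos [ 0.4611 -0.0727  0.208 ] jig [-151.6   22.5  208. ] z [ 0.578  0.206 -0.789]
[ 19.16381311 -60.5         27.63161287] [-42.40233442 -60.5        106.43268823]
clock 14.33 lin [-0.0829, 0.0158, 0.0478] rot [-0.12, 0.1, -0.12]
clock 14.33 lin [-0.0827, 0.0239, 0.1473] rot [-0.12, 0.1, -0.12]
clock 14.33 lin [-0.0825, 0.0241, 0.2473] rot [-0.12, 0.1, -0.12]
```

jog_arm(
  jaw=[0.5,0.5,0.5,0.5,0.5,0.5,0.5,0.5],
  linear=[
    [-0.03,0.005,0.01],
    [-0.06,0.01,0.03],
    [-0.083,0.016,0.048],
    [-0.083,0.02,0.08],
    [-0.083,0.024,0.115],
    [-0.083,0.024,0.147],
    [-0.083,0.024,0.147],
    [-0.083,0.024,0.147],
  ],
  delta_rot=[
    [0,0,0],
    [0,0,0],
    [0,0,0],
    [0,0,0],
    [0,0,0],
    [0,0,0],
    [0,0,0],
    [0,0,0],
  ],
)

```text
clock: 15.0
eef_pos: [0.5913, -0.1105, 0.1035]
tool_rot: [0.545, 0.774, 0.264, 0.183]
ft_force: [-0.1, -0.2, 0.4]
grip_width: 0.0424
```

Run:
```python
from h import *
st(); im,d,c=snap('wrist','w16'); st()
cv2.imwrite('pics/w16z.png',cv2.resize(im[:,:,::-1],(800,600),interpolation=cv2.INTER_CUBIC))
J=w2j(cloud(c,d).reshape(-1,3))
s=(abs(J[:,0])<32)&(abs(J[:,1]+60)<15)&(J[:,2]>68)&(J[:,2]<76); print('plate top',s.sum(),np.percentile(J[s],[3,50,97],axis=0).round(1))
tz=np.array([np.sin(np.radians(38)),0,-np.cos(np.radians(38))]); p=np.array([-3,-60.5,56])+36*tz
go(j2w(p),tool(38))
```

```text
t 15.0 q [-0.41  0.24 -0.56  0.26  0.43 -0.64] F [-0.1 -0.2  0.4] w 0.0424 pos [ 0.5913 -0.1105  0.1035] jig [-41.9 -57.2 103.5] z [ 0.572  0.21  -0.793]
t 15.05 q [-0.41  0.24 -0.56  0.26  0.43 -0.64] F [-0.8 -1.  -0.5] w 0.0429 pos [ 0.592  -0.1113  0.1058] jig [-41.5 -58.1 105.8] z [ 0.575  0.208 -0.791]
plate top 457 [[-24.  -66.9  68.7]
 [ -5.2 -62.3  72.3]
 [ 24.9 -57.9  73. ]]
clock 15.05 lin [-0.0025, 0.0002, 0.0989] rot [-0.31, -0.08, -0.09]
```

View pics/w16z.png

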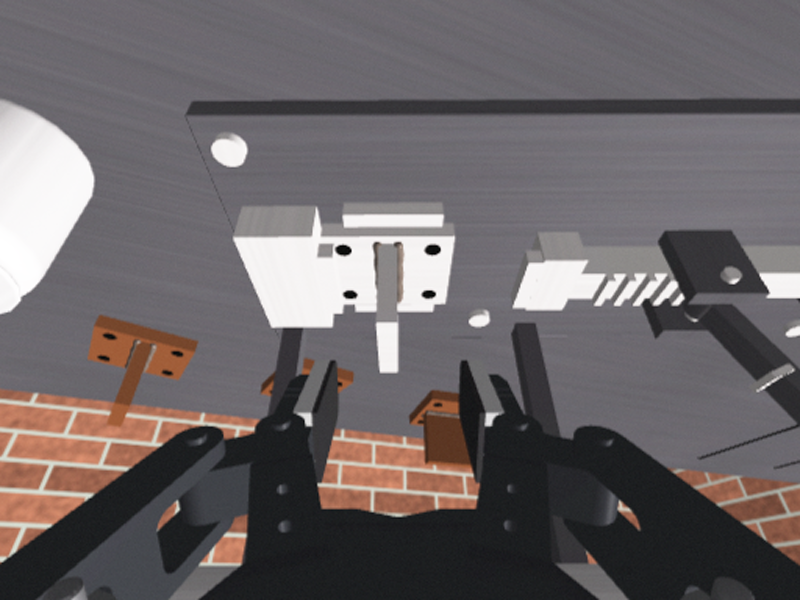

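jog_arm(
  jaw=[0.5,0.5,0.5,0.5,0.5,0.5,0.5,0.5],
  linear=[
    [-0.004,0,0.02],
    [-0.004,0,0.04],
    [-0.004,0,0.06],
    [-0.004,0,0.08],
    [-0.004,0,0.099],
    [-0.004,0,0.099],
    [-0.004,0,0.099],
    [-0.004,0,0.099],
  ],
  delta_rot=[
    [0,0,0],
    [0,0,0],
    [0,0,0],
    [0,0,0],
    [0,0,0],
    [0,0,0],
    [0,0,0],
    [0,0,0],
  ],
)

```text
clock: 15.72
eef_pos: [0.6519, -0.096, 0.0319]
tool_rot: [0.544, 0.773, 0.265, 0.188]
ft_force: [-0.3, -0.5, -0.1]
grip_width: 0.0427
```

Run:
```python
from h import *
st(); im,d,c=snap('wrist','w17'); st()
cv2.imwrite('pics/w17z.png',cv2.resize(im[100:384,78:434][:,:,::-1],None,fx=2,fy=2,interpolation=cv2.INTER_CUBIC))
tz=np.array([np.sin(np.radians(38)),0,-np.cos(np.radians(38))]); p=np.array([-3,-62,56])+36*tz
go(j2w(p),tool(38))
```

```text
t 15.72 q [-0.33  0.44 -0.52  0.06  0.39 -0.57] F [-0.3 -0.5 -0.1] w 0.0427 pos [ 0.6519 -0.096   0.0319] jig [ 20.1 -64.   31.9] z [ 0.58   0.206 -0.788]
t 15.77 q [-0.33  0.44 -0.52  0.06  0.39 -0.56] F [0.6 0.2 0.1] w 0.0427 pos [ 0.6521 -0.0961  0.0321] jig [ 20.2 -64.2  32.1] z [ 0.58   0.205 -0.788]
clock 15.77 lin [0.0022, -0.0036, 0.0029] rot [0.0, 0.19, 0.01]
```

View pics/w17z.png

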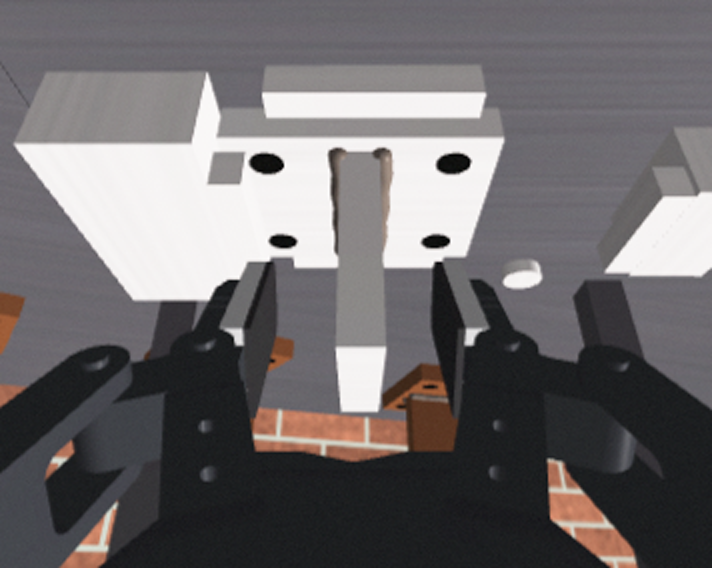

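jog_arm(
  jaw=[0.5,0.5,0.8,1,1,1,1,1],
  linear=[
    [0.001,-0.002,0.002],
    [0.001,-0.003,0.004],
    [0.001,-0.003,0.004],
    [0.001,-0.003,0.004],
    [0.001,-0.003,0.004],
    [0.001,-0.003,0.004],
    [0.001,-0.003,0.004],
    [0.001,-0.003,0.004],
  ],
  delta_rot=[
    [0,0,0],
    [0,0,0],
    [0,0,0],
    [0,0,0],
    [0,0,0],
    [0,0,0],
    [0,0,0],
    [0,0,0],
  ],
)

```text
clock: 16.43
eef_pos: [0.6516, -0.0946, 0.0255]
tool_rot: [0.544, 0.774, 0.265, 0.188]
ft_force: [-1.7, -2.0, 2.8]
grip_width: 0.0093
```

jog_arm(
  jaw=[1,1,1,1,1,1,1,1],
  linear=[
    [0,0,0],
    [0,0,0],
    [0,0,0],
    [0,0,0],
    [0,0,0],
    [0,0,0],
    [0,0,0],
    [0,0,0],
  ],
  delta_rot=[
    [0,0,0],
    [0,0,0],
    [0,0,0],
    [0,0,0],
    [0,0,0],
    [0,0,0],
    [0,0,0],
    [0,0,0],
  ],
)

```text
clock: 17.1
eef_pos: [0.6516, -0.0946, 0.0255]
tool_rot: [0.544, 0.774, 0.265, 0.188]
ft_force: [-3.9, -3.2, 5.6]
grip_width: 0.0091
```

Run:
```python
from h import *
st(); o=bot.get_obs(); r=R.from_quat(o['tool_rot'])
for dj in [(0,13,0),(0,13,18),(-60,13,55),(-140,13,95)]: go(o['eef_pos']+RJ().apply(np.array(dj)/1000),r)
go(o['eef_pos'],tool(38))
```

```text
t 17.1 q [-0.33  0.46 -0.53  0.04  0.39 -0.56] F [-3.9 -3.2  5.6] w 0.0091 pos [ 0.6516 -0.0946  0.0255] jig [ 20.2 -62.5  25.5] z [ 0.579  0.206 -0.789]
clock 17.1 lin [0.013, -0.0, -0.0] rot [0.0, 0.0, 0.0]
clock 17.1 lin [0.013, 0.0111, -0.0142] rot [0.0, 0.0, 0.0]
clock 17.1 lin [0.0128, -0.0135, -0.0803] rot [0.0, 0.0, 0.0]
clock 17.1 lin [0.0127, -0.0521, -0.161] rot [0.0, 0.0, 0.0]
clock 17.1 lin [0.0, 0.0, 0.0] rot [-0.09, 0.12, -0.0]
```

jog_arm(
  jaw=[1,1,1,1,1,1,1,1],
  linear=[
    [0.005,0,0],
    [0.01,0,0],
    [0.0135,0,0],
    [0.0135,0,0],
    [0.0135,0,0],
    [0.0135,0.004,-0.005],
    [0.0135,0.008,-0.01],
    [0.0135,0.011,-0.014],
  ],
  delta_rot=[
    [0,0,0],
    [0,0,0],
    [0,0,0],
    [0,0,0],
    [0,0,0],
    [0,0,0],
    [0,0,0],
    [0,0,0],
  ],
)

```text
clock: 17.77
eef_pos: [0.6451, -0.0805, 0.0416]
tool_rot: [0.545, 0.774, 0.265, 0.185]
ft_force: [-0.0, 1.1, -4.9]
grip_width: 0.0092
```

Run:
```python
from h import *
st(); im,d,c=snap('wrist','w18'); st()
cv2.imwrite('pics/w18z.png',cv2.resize(im[100:384,78:434][:,:,::-1],None,fx=2,fy=2,interpolation=cv2.INTER_CUBIC))
o=bot.get_obs(); r=R.from_quat(o['tool_rot'])
for dj in [(0,0,15),(-20,0,27),(-60,0,40),(-140,0,80)]: go(o['eef_pos']+RJ().apply(np.array(dj)/1000),r)
```

```text
t 17.77 q [-0.31  0.41 -0.54  0.07  0.38 -0.54] F [-0.   1.1 -4.9] w 0.0092 pos [ 0.6451 -0.0805  0.0416] jig [ 18.9 -47.1  41.6] z [ 0.575  0.208 -0.791]
t 17.82 q [-0.31  0.41 -0.54  0.07  0.38 -0.54] F [ 0.6  0.3 -4.8] w 0.0095 pos [ 0.6464 -0.0809  0.0434] jig [ 20.  -48.   43.4] z [ 0.577  0.208 -0.79 ]
clock 17.82 lin [-0.0, 0.0092, -0.0118] rot [0.0, 0.0, 0.0]
clock 17.82 lin [-0.0, 0.0008, -0.0336] rot [0.0, 0.0, 0.0]
clock 17.82 lin [-0.0, -0.0228, -0.0684] rot [0.0, 0.0, 0.0]
clock 17.82 lin [-0.0, -0.0615, -0.1491] rot [0.0, 0.0, 0.0]
```

View pics/w18z.png

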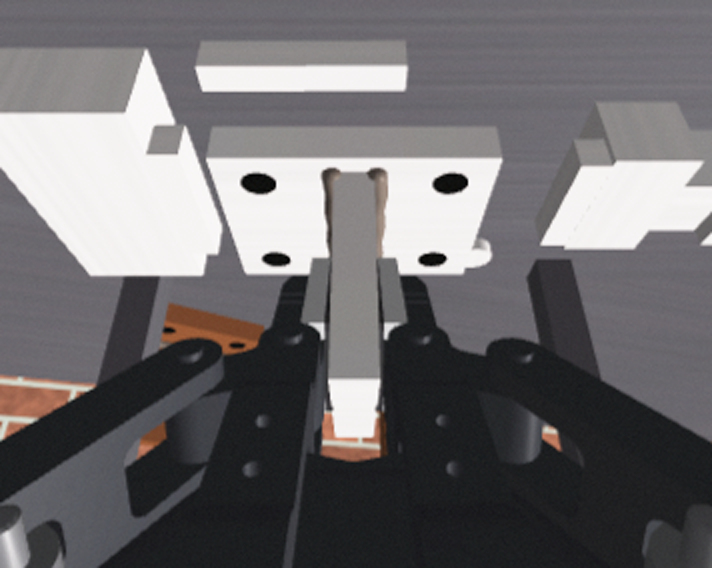

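jog_arm(
  jaw=[1,1,1,1,1,1,1,1],
  linear=[
    [0,0.005,-0.006],
    [0,0.009,-0.012],
    [0,0.005,-0.023],
    [0,0.001,-0.034],
    [0,-0.01,-0.05],
    [0,-0.023,-0.068],
    [0,-0.035,-0.09],
    [0,-0.045,-0.115],
  ],
  delta_rot=[
    [0,0,0],
    [0,0,0],
    [0,0,0],
    [0,0,0],
    [0,0,0],
    [0,0,0],
    [0,0,0],
    [0,0,0],
  ],
)

```text
clock: 18.48
eef_pos: [0.5441, -0.1172, 0.1054]
tool_rot: [0.545, 0.774, 0.265, 0.186]
ft_force: [0.7, -0.3, -5.2]
grip_width: 0.009
```

Run:
```python
from h import *
st(); 
G=np.array([.4354,-.3952,.04])
# bracket mid target; grasp offset: grasp at bracket mid + ... TCP - bracket mid in tool lean frame
# at grasp TCP jig(20.2,-62.5,25.5), bracket mid jig (1,-62,42)
off=np.array([20.2-1,-.3,25.5-42])
for az in [19.8,0,-20,-40]:
    Ra=R.from_euler('z',np.radians(az)); p=G+[0,0,.03]+Ra.apply(off/1000)
    print(az,p.round(4)); go(p+[0,0,.08],tool(38,az))
```

```text
t 18.48 q [-0.47  0.17 -0.65  0.26  0.46 -0.7 ] F [ 0.7 -0.3 -5.2] w 0.009 pos [ 0.5441 -0.1172  0.1054] jig [-88.6 -47.4 105.4] z [ 0.576  0.207 -0.791]
19.8 [ 0.4536 -0.389   0.0535]
clock 18.48 lin [-0.2253, -0.1226, -0.1306] rot [-0.24, 0.02, -0.08]
0 [ 0.4546 -0.3955  0.0535]
clock 18.48 lin [-0.2318, -0.1236, -0.1314] rot [-0.25, -12.13, 15.55]
-20 [ 0.4533 -0.402   0.0535]
clock 18.48 lin [-0.2376, -0.1262, -0.1335] rot [-0.25, -24.41, 31.33]
-40 [ 0.4499 -0.4078  0.0535]
clock 18.48 lin [-0.2418, -0.1303, -0.1366] rot [-0.24, -36.69, 47.12]
```

jog_arm(
  jaw=[1,1,1,1,1,1,1,1],
  linear=[
    [-0.01,-0.015,-0.018],
    [-0.03,-0.03,-0.035],
    [-0.055,-0.045,-0.05],
    [-0.08,-0.06,-0.065],
    [-0.105,-0.075,-0.08],
    [-0.13,-0.09,-0.095],
    [-0.15,-0.1,-0.105],
    [-0.165,-0.105,-0.11],
  ],
  delta_rot=[
    [0,-1,1.5],
    [0,-2,3],
    [0,-4,5],
    [0,-6,8],
    [0,-8,10],
    [0,-10,13],
    [0,-12,15.5],
    [0,-12,15.5],
  ],
)

```text
clock: 19.15
eef_pos: [0.4587, -0.3247, 0.1291]
tool_rot: [0.669, 0.668, 0.229, 0.23]
ft_force: [-0.6, 0.1, -4.4]
grip_width: 0.0093
```

Run:
```python
from h import *
st(); im,d,c=snap('wrist','w19'); st()
cv2.imwrite('pics/w19z.png',cv2.resize(im[:,:,::-1],(800,600),interpolation=cv2.INTER_CUBIC))
G=np.array([.4354,-.3952,.04]); off=np.array([20.2-1,-.3,25.5-42])/1000
go(G+[0,0,.03]+off+[0,0,.06],tool(38,0))
```

```text
t 19.15 q [-0.89  0.16 -0.58  0.38  0.49 -0.77] F [-0.6  0.1 -4.4] w 0.0093 pos [ 0.4587 -0.3247  0.1291] jig [-239.2 -213.8  129.1] z [ 0.614 -0.002 -0.789]
t 19.2 q [-0.89  0.16 -0.57  0.38  0.49 -0.77] F [ 0.3 -5.1 -4.2] w 0.009 pos [ 0.4597 -0.3283  0.1301] jig [-239.5 -217.5  130.1] z [ 0.615 -0.006 -0.789]
clock 19.2 lin [-0.0671, -0.0143, 0.0103] rot [-0.06, 0.35, 0.05]
```

View pics/w19z.png

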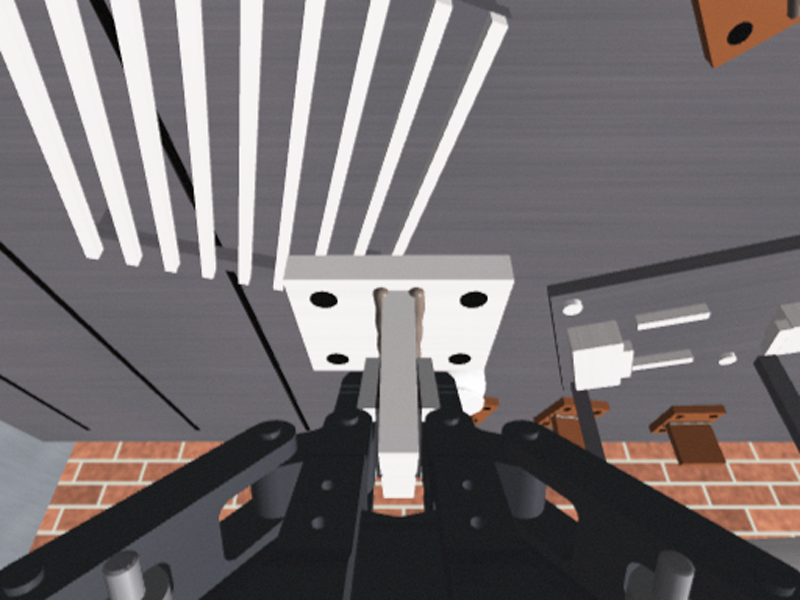

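jog_arm(
  jaw=[1,1,1,1,1,1,1,1],
  linear=[
    [-0.015,-0.01,0],
    [-0.03,-0.014,0.002],
    [-0.045,-0.014,0.005],
    [-0.06,-0.014,0.008],
    [-0.067,-0.014,0.01],
    [-0.067,-0.014,0.01],
    [-0.067,-0.014,0.01],
    [-0.067,-0.014,0.01],
  ],
  delta_rot=[
    [0,0.3,0],
    [0,0.3,0],
    [0,0.3,0],
    [0,0.3,0],
    [0,0.3,0],
    [0,0.3,0],
    [0,0.3,0],
    [0,0.3,0],
  ],
)

```text
clock: 19.87
eef_pos: [0.456, -0.3892, 0.112]
tool_rot: [0.667, 0.67, 0.232, 0.227]
ft_force: [0.2, -0.5, -4.9]
grip_width: 0.0097
```

Run:
```python
from h import *
st(); im,d,c=snap('wrist','w20'); st(); P=cloud(c,d)
cv2.imwrite('pics/w20z.png',cv2.resize(im[:,:,::-1],(800,600),interpolation=cv2.INTER_CUBIC))
Q=P.reshape(-1,3)
s=(Q[:,2]>.034)&(Q[:,2]<.046)&(np.hypot(Q[:,0]-.4354,Q[:,1]+.3952)<.14); print('grid z',s.sum(),np.median(Q[s],0))
im,d,c=snap('top','t20'); cv2.imwrite('pics/t20z.png',cv2.resize(im[140:300,260:440,::-1],None,fx=3.7,fy=3.7,interpolation=cv2.INTER_CUBIC))
P=cloud(c,d);Q=P.reshape(-1,3)
s=(abs(Q[:,0]-.4354)<.06)&(abs(Q[:,1]+.395)<.06)&(Q[:,2]>.1)
# scene view underside/height
im,d,c=snap('scene','s20'); cv2.imwrite('pics/s20z.png',cv2.resize(im[130:290,40:260,::-1],None,fx=3.6,fy=3.6,interpolation=cv2.INTER_CUBIC))
G=np.array([.4354,-.3952,.04]); off=np.array([20.2-1,-.3,25.5-42])/1000
go(G+[0,0,.03]+off,tool(38,0))
```

```text
t 19.87 q [-0.98  0.28 -0.46  0.43  0.54 -0.88] F [ 0.2 -0.5 -4.9] w 0.0097 pos [ 0.456  -0.3892  0.112 ] jig [-263.6 -273.5  112. ] z [ 0.614  0.008 -0.789]
t 19.92 q [-0.98  0.28 -0.46  0.43  0.54 -0.88] F [ 0.1  0.2 -4.4] w 0.0094 pos [ 0.4561 -0.3891  0.112 ] jig [-263.5 -273.5  112. ] z [ 0.614  0.008 -0.789]
grid z 20209 [ 0.39940591 -0.37940668  0.04017584]
clock 20.02 lin [-0.0063, -0.0375, 0.0452] rot [-0.1, -0.42, 0.14]
```

View pics/w20z.png

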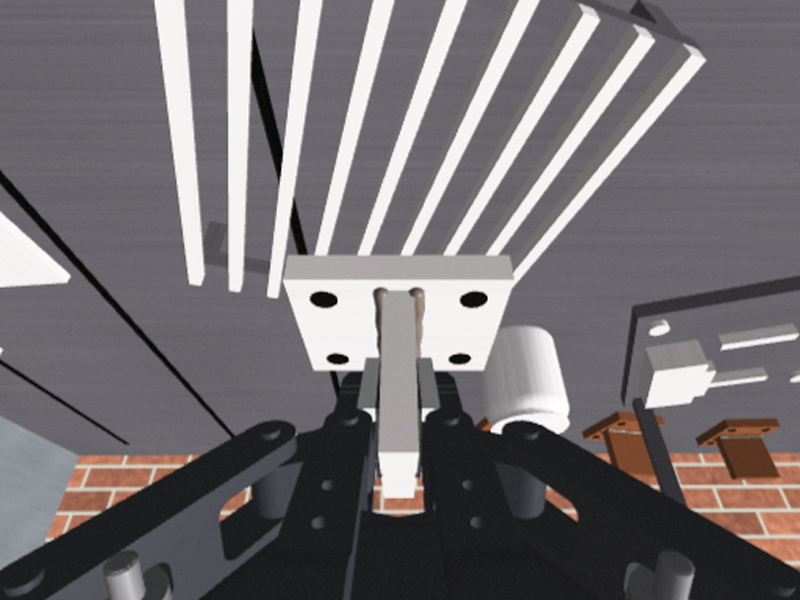

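View pics/s20z.png

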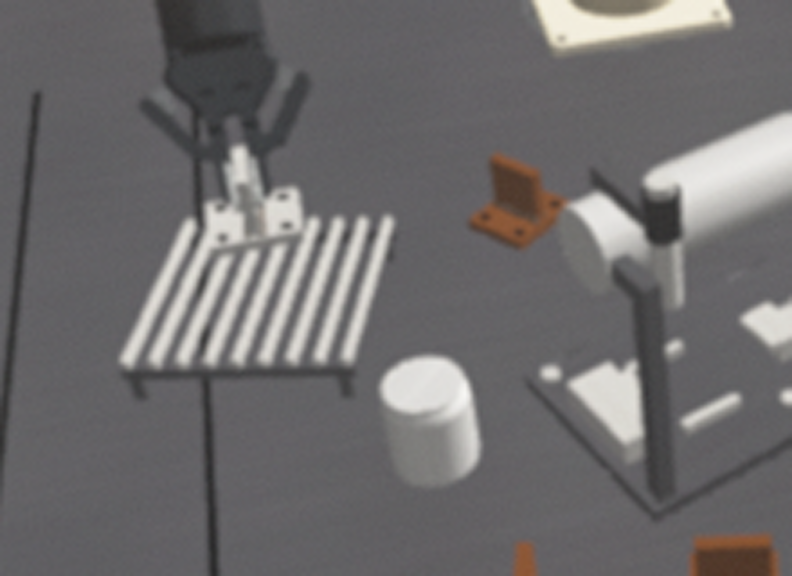

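Run:
```python
from h import *
im,d,c=load('w20'); P=cloud(c,d); k=1/1.5625
for n,u,v in [('front bottom edge',350,257),('front top L',290,282),('front top R',512,281),('back L',316,367),('back R',492,367),('foot',350,330),('foot2',450,330),('foot3',350,290),('h1',323,299),('h2',473,299),('h3',338,358),('h4',460,358)]:
    print(n,P[int(round(v*k)),int(round(u*k))].round(4))
Q=P.reshape(-1,3); s=(np.hypot(Q[:,0]-.435,Q[:,1]+.39)<.06)&(abs(Q[:,2]-.108)<.012)
A=np.c_[Q[s][:,:2],np.ones(s.sum())]; 
w=np.ones(len(A),bool)
for _ in range(6):
    x=np.linalg.lstsq(A[w],Q[s][w,2],rcond=None)[0]; r=abs(Q[s][:,2]-A@x); w=r<.0025
print('plane',x, w.sum(), 'center z',np.array([.435,-.39,1])@x)
```

```text
front bottom edge [ 0.4077 -0.4044  0.099 ]
front top L [ 0.4085 -0.4219  0.1083]
front top R [ 0.4065 -0.355   0.11  ]
back L [ 0.4659 -0.4226  0.1081]
back R [ 0.6134 -0.3138  0.0331]
foot [ 0.436  -0.4061  0.1086]
foot2 [ 0.4357 -0.3706  0.1088]
foot3 [ 0.4133 -0.4043  0.1083]
h1 [ 0.4168 -0.413   0.1088]
h2 [ 0.4159 -0.3653  0.1095]
h3 [ 0.4567 -0.4127  0.1087]
h4 [ 0.4554 -0.365   0.1095]
plane [0.00702127 0.0054342  0.10787085] 6594 center z 0.10880576354812811
```

jog_arm(
  jaw=[1,1,1,1,1,1,1,1],
  linear=[
    [-0.003,-0.005,0.006],
    [-0.006,-0.011,0.013],
    [-0.006,-0.017,0.0205],
    [-0.006,-0.023,0.028],
    [-0.006,-0.028,0.034],
    [-0.006,-0.031,0.0375],
    [-0.006,-0.033,0.04],
    [-0.006,-0.0345,0.0415],
  ],
  delta_rot=[
    [0,0,0],
    [0,0,0],
    [0,0,0],
    [0,0,0],
    [0,0,0],
    [0,0,0],
    [0,0,0],
    [0,0,0],
  ],
)

```text
clock: 20.68
eef_pos: [0.4548, -0.3961, 0.0575]
tool_rot: [0.667, 0.67, 0.232, 0.227]
ft_force: [0.3, -0.4, -5.6]
grip_width: 0.009
```

Run:
```python
from h import *
st(); im,d,c=snap('wrist','w21'); st()
P=cloud(c,d); k=1/1.5625
for n,u,v in [('foot',350,330),('foot2',450,330),('foot3',350,290)]:
    print(n,P[int(round(v*k)),int(round(u*k))].round(4))
G=np.array([.4354,-.3952,.04]); off=np.array([20.2-1,-.3,25.5-42])/1000
go(G+[0,0,.03]+off,tool(38,0))
```

```text
t 20.68 q [-0.99  0.38 -0.51  0.29  0.54 -0.89] F [ 0.3 -0.4 -5.6] w 0.009 pos [ 0.4548 -0.3961  0.0575] jig [-267.1 -279.6   57.5] z [ 0.614  0.007 -0.789]
t 20.73 q [-0.99  0.38 -0.51  0.29  0.54 -0.89] F [-0.5 -0.5 -5.6] w 0.0091 pos [ 0.4547 -0.3961  0.0574] jig [-267.2 -279.6   57.4] z [ 0.614  0.007 -0.789]
foot [ 0.4351 -0.4131  0.054 ]
foot2 [ 0.434  -0.3777  0.0547]
foot3 [ 0.4118 -0.4112  0.0541]
clock 20.73 lin [0.0006, -0.0025, 0.0031] rot [-0.12, -0.4, 0.1]
```

jog_arm(
  jaw=[1,1,1,1,1,1,1,1],
  linear=[
    [0,-0.0005,0.0006],
    [0,-0.001,0.0012],
    [0,-0.0014,0.0018],
    [0,-0.0018,0.0023],
    [0,-0.0021,0.0027],
    [0,-0.0024,0.003],
    [0,-0.0027,0.0034],
    [0,-0.0027,0.0034],
  ],
  delta_rot=[
    [0,0,0],
    [0,0,0],
    [0,0,0],
    [0,0,0],
    [0,0,0],
    [0,0,0],
    [0,0,0],
    [0,0,0],
  ],
)

```text
clock: 21.4
eef_pos: [0.4548, -0.3962, 0.0538]
tool_rot: [0.667, 0.67, 0.232, 0.228]
ft_force: [0.7, 1.1, -4.3]
grip_width: 0.0094
```

Run:
```python
from h import *
st()
```

```text
t 21.4 q [-0.99  0.38 -0.51  0.28  0.54 -0.89] F [ 0.7  1.1 -4.3] w 0.0094 pos [ 0.4548 -0.3962  0.0538] jig [-267.1 -279.7   53.8] z [ 0.614  0.007 -0.789]
```

Just reaching contact; lower 2 mm more.

jog_arm(
  jaw=[1,1,1,1,1,1,1,1],
  linear=[
    [0,-0.0003,0.0004],
    [0,-0.0006,0.0008],
    [0,-0.0008,0.001],
    [0,-0.001,0.0012],
    [0,-0.001,0.0014],
    [0,-0.0012,0.0016],
    [0,-0.0012,0.0016],
    [0,-0.0012,0.0016],
  ],
  delta_rot=[
    [0,0,0],
    [0,0,0],
    [0,0,0],
    [0,0,0],
    [0,0,0],
    [0,0,0],
    [0,0,0],
    [0,0,0],
  ],
)

```text
clock: 22.07
eef_pos: [0.4551, -0.3963, 0.0536]
tool_rot: [0.667, 0.67, 0.232, 0.229]
ft_force: [-6.7, 4.5, 7.0]
grip_width: 0.0095
```

Run:
```python
from h import *
st()
```

```text
t 22.07 q [-0.99  0.38 -0.51  0.28  0.55 -0.89] F [-6.7  4.5  7. ] w 0.0095 pos [ 0.4551 -0.3963  0.0536] jig [-266.8 -279.9   53.6] z [ 0.616  0.006 -0.787]
```

jog_arm(
  jaw=[1,0.9,0.8,0.75,0.65,0.6,0.5,0.5],
  linear=[
    [0,0.0006,-0.0008],
    [0,0.0006,-0.0008],
    [0,0.0006,-0.0008],
    [0,0.0006,-0.0008],
    [0,0.0006,-0.0008],
    [0,0.0006,-0.0008],
    [0,0.0006,-0.0008],
    [0,0.0006,-0.0008],
  ],
  delta_rot=[
    [0,0,0],
    [0,0,0],
    [0,0,0],
    [0,0,0],
    [0,0,0],
    [0,0,0],
    [0,0,0],
    [0,0,0],
  ],
)

```text
clock: 22.73
eef_pos: [0.455, -0.3963, 0.053]
tool_rot: [0.667, 0.67, 0.232, 0.228]
ft_force: [-0.4, 1.0, -0.1]
grip_width: 0.043
```

Run:
```python
from h import *
st(); im,d,c=snap('wrist','w22')
cv2.imwrite('pics/w22z.png',cv2.resize(im[:,:,::-1],(800,600),interpolation=cv2.INTER_CUBIC))
```

```text
t 22.73 q [-0.99  0.39 -0.51  0.28  0.55 -0.89] F [-0.4  1.  -0.1] w 0.043 pos [ 0.455  -0.3963  0.053 ] jig [-266.9 -279.9   53. ] z [ 0.615  0.006 -0.789]
```

View pics/w22z.png

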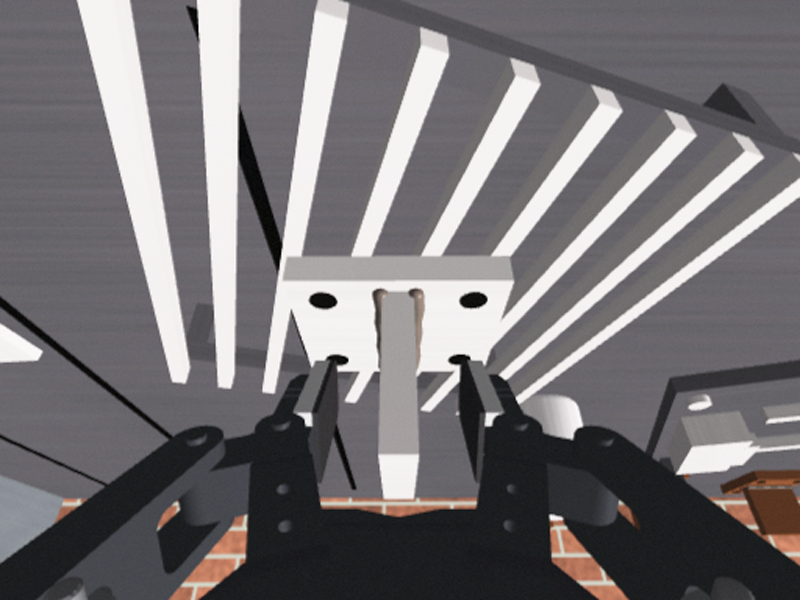

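Bracket released and standing; retreat along the tool axis.

jog_arm(
  jaw=[0.5,0.5,0.5,0.5,0.5,0.5,0.5,0.5],
  linear=[
    [0,0,-0.015],
    [0,0,-0.035],
    [0,0,-0.06],
    [0,0,-0.09],
    [0,0,-0.12],
    [0,0,-0.14],
    [0,0,-0.14],
    [0,0,-0.14],
  ],
  delta_rot=[
    [0,0,0],
    [0,0,0],
    [0,0,0],
    [0,0,0],
    [0,0,0],
    [0,0,0],
    [0,0,0],
    [0,0,0],
  ],
)

```text
clock: 23.45
eef_pos: [0.3687, -0.3983, 0.1645]
tool_rot: [0.667, 0.67, 0.231, 0.229]
ft_force: [0.1, 0.0, -0.2]
grip_width: 0.0427
```

Run:
```python
from h import *
st(); im,d,c=snap('wrist','w23'); P=cloud(c,d)
cv2.imwrite('pics/w23z.png',cv2.resize(im[:,:,::-1],(800,600),interpolation=cv2.INTER_CUBIC))
Q=P.reshape(-1,3); s=(np.hypot(Q[:,0]-.435,Q[:,1]+.395)<.06)&(abs(Q[:,2]-.05)<.004)
A=np.c_[Q[s][:,:2],np.ones(s.sum())]; w=np.ones(len(A),bool)
for _ in range(6):
    x=np.linalg.lstsq(A[w],Q[s][w,2],rcond=None)[0]; w=abs(Q[s][:,2]-A@x)<.0025
print('foot top plane',x.round(3),w.sum(),np.array([.435,-.395,1])@x, 'bbox',np.percentile(Q[s][w],[1,99],axis=0).round(3))
s=(np.hypot(Q[:,0]-.435,Q[:,1]+.395)<.06)&(Q[:,2]>.094)&(Q[:,2]<.104); print('top edge',np.percentile(Q[s],[2,50,98],axis=0).round(3))
im,d,c=snap('top','t23'); cv2.imwrite('pics/t23z.png',cv2.resize(im[90:290,100:420,::-1],None,fx=2.5,fy=2.5,interpolation=cv2.INTER_CUBIC))
im,d,c=snap('scene','s23'); cv2.imwrite('pics/s23z.png',cv2.resize(im[130:300,60:400,::-1],None,fx=2.3,fy=2.3,interpolation=cv2.INTER_CUBIC))
```

```text
t 23.45 q [-1.16  0.16 -0.44  0.67  0.6  -1.07] F [ 0.1  0.  -0.2] w 0.0427 pos [ 0.3687 -0.3983  0.1645] jig [-348.8 -252.5  164.5] z [ 0.615  0.004 -0.788]
foot top plane [0.005 0.001 0.049] 2311 0.05042580543408181 bbox [[ 0.406 -0.431  0.048]
 [ 0.466 -0.362  0.053]]
top edge [[ 0.411 -0.401  0.095]
 [ 0.429 -0.397  0.1  ]
 [ 0.46  -0.392  0.101]]
```

View pics/t23z.png

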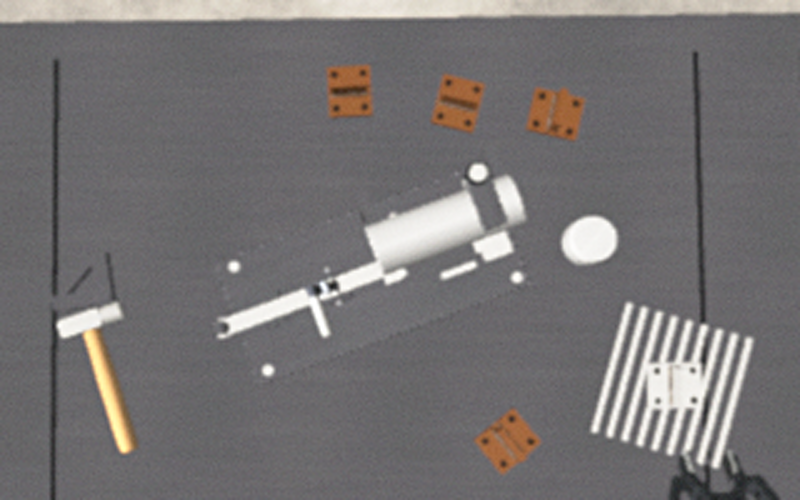

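View pics/s23z.png

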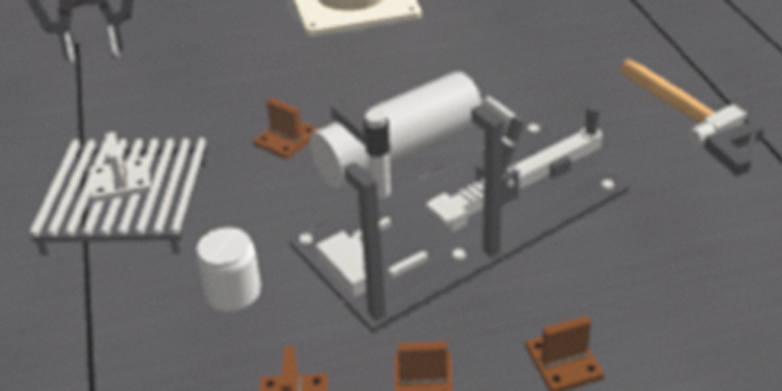

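Run:
```python
from h import *
st(); print(abs(bot.get_obs()['joint_vel']).max()); print(bot.job_done())
```

```text
t 23.6 q [-1.16  0.16 -0.45  0.67  0.6  -1.07] F [-0.7 -0.  -0.1] w 0.0426 pos [ 0.3689 -0.3963  0.162 ] jig [-348.  -250.7  162. ] z [ 0.614  0.008 -0.789]
0.008900690139255818
the job is handed in; nothing more can be done
None
```

I threw the pawl over, pulled the clamp bar back to its stop, and took the bracket out. It now stands upright and released on the cooling grid. I handed the job in at 23.6 s; the interface gives no verdict.

**Last checks:**
- **Bracket:** its middle is at about (0.436, -0.397), within 2 mm of the grid centre I measured. The foot's top is level at z 0.050, so its underside sits on the grid top at 0.040, and the tilt is under 0.01 rad.
- **Pawl:** right after release its pin measured jig y 135, z about 112, which is about 1.94 rad. The last pictures still show it up.
- **Bar:** its post moved 44.8 mm of the 45 mm travel. The last pictures show it still back.
- **Hammer, tin and look-alikes:** in the last top and scene pictures they look to be where they were.
- **Corner magnet:** the dark piece beside the hammer looks unmoved, but I did not check it separately.
- **Arm:** clear of everything, with the wrist force near zero.

**What disagreed or failed:**
- **Fingertips:** the text puts them 17 mm ahead of the TCP. The wrist camera showed them about 17 mm behind it when shut. My first grasp of the pin therefore closed on nothing, just touching the pin with about 5 N. I corrected all later grasps by about 34 mm along the tool axis.
- **Side force:** while I raised the pawl the wrist read up to 13 N, because the commanded arc was a few mm off.

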